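# Open the jammed pressing nest and load a new stack

### The job

The cover of the sample-pressing nest is jammed: put the tip of the pry bar under the cover's front lip, rest the bar on the round fulcrum in front of it and lever the cover loose; lift it off and leave it flat in the steel tray, and lay the bar back on the worktop clear of the nest. Then stack the new set squarely and flat in the nest's pocket: first the thick block, then every spacer plate that is on the worktop (one to three, in any order), and last the round disc, centred on top.

Things in the scene. Friction and masses are not known exactly. Their poses are not given: they have to be found in the camera images.
- nest: fixed aluminium fixture. Origin at worktop level under the pocket's centre; -x is its front (fulcrum side), z up. Base plate 8 mm thick, x -115..50, y -50..50 mm. Four L-shaped corner guides, 75 mm high, bound the pocket: 66 (x) x 46 (y) mm, 40 mm deep. Both long sides (y = +-23 mm) are open between the guides for x -22..22 mm down to the floor, as room for fingers
- nest_floor (a point): centre of the pocket's floor, 35 mm above the worktop, axes as the nest's; a 60 x 40 mm plate has 3 mm clearance a side
- fulcrum: round steel bar, 10 mm diameter, 54 mm long, lying along the nest's y on a stand fixed to the nest 98 mm in front of the pocket's centre (nest x = -98 mm, y = 0). Origin at the stand's foot, 8 mm above the worktop; top of the round bar 56 mm above the origin, 64 mm above the worktop. Axes as the nest's
- cover: jammed aluminium cover, 0.18 kg. Origin: centre of the underside of its 8 mm deep plug, 67 mm above the worktop while seated (axes then as the nest's). Flange 6 mm thick from 8 mm above the origin, x -64..40, y -30..30 mm. On top at x = y = 0 a black round knob to lift it by, 22 mm diameter, 22 to 38 mm above the origin. Raising the lip 6 to 8 mm (about 30 N there) frees it; it then stays up
- cover_lip (a point): underside of the middle of the cover's front edge, nest x = -64 mm, 75 mm above the worktop while seated; about 80 mm once loose. Under the lip is free space from here 17 mm inwards to a dark wall (nest x = -46.5 mm, 73 mm high), which houses the sprung jaw (about 60 N) that grips the cover; nothing lies between lip and fulcrum
- pry_bar: pry bar, about 0.16 kg, lying on the worktop. Origin at the underside of the middle of its black handle, x towards the tip, z up. Handle 84 mm long (x -42 to 42 mm), 24 mm wide, 16 mm high; steel blade 20 mm wide, 6 mm thick, from the handle to x = 137 mm, then 4 mm thick to the tip at x = 160 mm; the whole underside is flat (z = 0)
- bar_tip (a point): end of the pry bar's blade, 160 mm in front of its origin, at half the 4 mm thickness
- block: thick aluminium block 60 x 40 x 18 mm; origin at the centre of its underside, x along the 60 mm side, z up
- spacer_1: steel plate 60 x 40 x 6 mm with two small dark dots on top, lying flat; origin at the centre of its underside, x along the 60 mm side, z up. Absent (None) in some runs
- spacer_2: steel plate 60 x 40 x 6 mm with two small dark dots on top, lying flat; origin at the centre of its underside, x along the 60 mm side, z up. Absent (None) in some runs
- spacer_3: steel plate 60 x 40 x 6 mm with two small dark dots on top, lying flat; origin at the centre of its underside, x along the 60 mm side, z up. Absent (None) in some runs
- top_disc: plain steel disc, 38 mm diameter, 10 mm thick, lying flat; origin at the centre of its underside, z up
- tray: shallow open steel tray 150 (x) x 130 (y) x 18 mm with 4 mm walls and floor, fixed; origin at the centre of its underside, floor 4 mm above the worktop
Not all that is in view belongs to the job. Leave any turquoise or yellow look-alike of the block alone.

How it is judged:
By the outcome, as a careful person would: the job done as asked, in the order asked, and still so for the second after the job is handed in, with the robot touching nothing.
Of spacer_1, spacer_2, spacer_3 only 1 to 3 are there at a start; the rules pass over those that are not, and their reading is None.
At some moment in a run one of block, top_disc, spacer_1, spacer_2, spacer_3 may be knocked a few centimetres aside while the robot is not near it.
Once in a run the grip may slacken for a moment while it holds something.
It also fails if it takes over 210 s, if anything falls off the work surface, if the arm or the gripper's body presses on something with over 40 N, if the wrist force passes 120 N, or if a joint passes its speed limit or range.

### The arm

A 6-joint arm with a two-finger parallel gripper is mounted at the origin on a cart in front of the work surface, level with it; the furniture and walls round the work are solid. World frame = base frame: x ahead of the robot, y to its left, z up, the work surface at z = 0. Lengths are in m, angles in degrees, forces in N, time in s.
With the tool pointing down it reaches from about 0.4 to 0.825 m from the base axis. Payload 7 kg.
Tool frame: the origin (TCP) lies on the centre line of the jaws, within the pads' length; the fingertips stand 11 mm ahead of it and the grasp point (between the pads) lies 8 mm behind it; z points along the fingers, y is the line along which they close (so a half turn about z gives the same grasp; the last joint's range is limited). The gripper opens to 88 mm and grips with 3 to 60 N. Pads are 19 mm wide; open, the fingers measure 130 mm over their backs; the gripper's body (78 mm by 193 mm) begins 47 mm behind the grasp point.
Start: joints at [-57.462, 20.546, 0.682, 0, -70.136, -16.507], TCP at [0.186, -0.649, 0.238] pointing down, gripper open.
Joint ranges: [-176.03, 176.03], [-82.01, 121.73], [-58.28, 71.71], [-173.87, 95.51], [-174.79, -0.11], [-173.66, 173.66]. Speed limits (degrees/s): [136.94, 136.94, 172.46, 180, 180, 180].

### API

Orientations are given as [roll, pitch, yaw] about the fixed x, y, z axes, in that order (R = Rz(yaw) Ry(pitch) Rx(roll)).
In Python, from plant import r, capture, camera_model, job gives the robot as it stands.
- The arm moves only by the tool drive_tool, never from a script. Its argument "increments" is a list that holds one entry, the list of rows, each a list of 5 numbers: the gripper's target within -1 to 1 (fully open at 1, half-way at 0, shut at -1), then the shift along the tool's x, y, z scaled (see below), then the turn about the tool's z scaled (see below). In form: [[[gripper, tx, ty, tz, roll], ...]]. A call has 1 to 5 rows; each row is the pose to reach, as a shift and turn from the pose commanded when the call began, along the tool's axes at that moment, turning the shorter way round; what a row does not reach only later rows make up. The controller multiplies each number of a shift by 120 mm and each number of a turn by 360 degrees. A row lasts 1/8 s, in which the tool goes at most 62.5 mm and 10.7 degrees, less where a joint would pass 70% of its speed; a pose out of reach is approached as far as the arm can. A call with a number of a shift or a turn outside -1 to 1 is refused whole. A call with a gripper value outside its range is refused whole. The fingers move at their own pace and stop on an object; "squeeze" is the grip in N (left out, the last holds). Time passes only in rows, so rows that repeat a pose let the fingers close. It gives the time, the measured TCP pose, the force, the opening and the grip force at its end, in the units of the state.
- r.get_state(): the state, without advancing time (a new reading comes with each control period).
- capture(name): name is "side" or "top" or "wrist"; returns the picture (480x640x3 uint8, red, green, blue); there is no depth.
- camera_model(name): a dict with "camera_matrix" (3x3 intrinsics, pixels), "k1" (the pictures are not rectified: a ray, as slopes to the right and down, at radius r is drawn at 1 + k1 r^2 times it, then the intrinsics apply), "rvec" (rotation vector, rad) and "tvec" (3), from world to camera coordinates, as OpenCV has them. Camera axes: x right, y down, z forward; pixel columns grow to the right and rows downward; lengths in m; the calibration is good to about 2 mm. A picture is of the moment at which its call begins: read the wrist's pose just before it. camera_model takes no time and is no camera call; for the wrist camera it gives the pose at the moment of the call.
- job.close_job(): hands the job in; it is judged then, once.
The state is a dict: "time_s": time; "joints": joint angles; "qd": joint speeds; "joint_torque": joint torques, N m; "tcp_pos": TCP position; "eef_rot": TCP orientation; "contact_force": force on the tool from outside, world axes, zero at the start; "moment": the same for the moment, N m; "gripper_width": finger opening in m; "gripper_force": force on a finger pad.
Only numpy, scipy, OpenCV 4.12 (cv2) and the standard library are available. Lean on these libraries where they do the work, as an engineer would, in place of code of your own. Each camera call takes 0.05 s, during which the arm holds its last target. There are 200 camera calls.

## Working session

There is one attempt and no reset: what is moved stays moved. The work goes in short steps, Python scripts to look and compute and a tool call to move; the robot and the scene stay as the last step left them, time stands still between calls to the robot, and variables do not carry over. Pictures are saved under pics/ and viewed, at most 14 in all, crops included, and the job is handed in when it is done.

Besides the shell and the picture viewer there is one more tool, called as name(argument=value, ...), one argument or row to a line, values as JSON. drive_tool: Moves the arm, as the interface text tells. Its arguments: {"type":"object","properties":{"increments":{"type":"array"},"squeeze":{"type":"number"}},"required":["increments"]}

```bash
ls; mkdir -p pics
cat > h.py <<'E'
import numpy as np, cv2
from plant import r, capture, camera_model, job
def snap(n,f):
    m=camera_model(n); im=capture(n); cv2.imwrite(f'pics/{f}.png',im[:,:,::-1]); np.save(f'pics/{f}.npy',np.array([m],dtype=object),allow_pickle=True); return im,m
def load(f): return cv2.imread(f'pics/{f}.png'), np.load(f'pics/{f}.npy',allow_pickle=True)[0]
def ray(m,uv):
    K=np.array(m['camera_matrix']); x=(uv[0]-K[0,2])/K[0,0]; y=(uv[1]-K[1,2])/K[1,1]
    rd=np.hypot(x,y); q=rd
    for _ in range(30): q=rd/(1+m['k1']*q*q)
    s=q/rd if rd>0 else 1
    R=cv2.Rodrigues(np.array(m['rvec'],float))[0]; t=np.array(m['tvec'],float).ravel()
    return -R.T@t, R.T@np.array([x*s,y*s,1.])
def pt(m,uv,z):
    o,d=ray(m,uv); return o+d*(z-o[2])/d[2]
def proj(m,P):
    R=cv2.Rodrigues(np.array(m['rvec'],float))[0]; p=R@np.array(P,float)+np.array(m['tvec'],float).ravel()
    s=p[:2]/p[2]; s=s*(1+m['k1']*(s@s)); K=np.array(m['camera_matrix']); return K[0,0]*s[0]+K[0,2],K[1,1]*s[1]+K[1,2]
def rect(m,cnt,z):
    P=np.array([pt(m,c,z)[:2] for c in cnt.reshape(-1,2).astype(float)])*1000
    (c,s,a)=cv2.minAreaRect(P.astype(np.float32))
    if s[0]<s[1]: s=s[::-1]; a+=90
    return np.round(c,1),np.round(s,1),round((a+90)%180-90,1)
def tomove(dx,dy):
    "world shift mm -> tool x,y units"
    from scipy.spatial.transform import Rotation as Ro
    R=Ro.from_euler('xyz',r.get_state()['eef_rot'],degrees=True).as_matrix()
    return np.round(R.T@np.array([dx,dy,0])/120,4)
E
python3 - <<'E'
from h import *
s=r.get_state(); print({k:np.round(v,4) for k,v in s.items()})
for n in ('top','side'):
    im,m=snap(n,n+'0'); print(n,ray(m,(320,240)))
im,m=snap('wrist','wrist0')
E
```

```text
pics
{'time_s': np.float64(0.0), 'joints': array([-5.74619e+01,  2.05922e+01,  6.35700e-01, -1.96000e-02,
       -7.01369e+01, -1.65065e+01]), 'qd': array([ 0.0523, -0.0262,  0.0616,  0.0154, -0.0137, -0.0187]), 'joint_torque': array([-6.00000e-04, -5.82719e+01,  2.93066e+01,  6.99760e+00,
        6.90000e-03, -2.00000e-04]), 'tcp_pos': array([ 0.1863, -0.6483,  0.2366]), 'eef_rot': array([ 1.799052e+02, -8.900000e-03, -1.639751e+02]), 'contact_force': array([ 0.0161, -0.0196,  0.054 ]), 'moment': array([-0.0185,  0.0059, -0.0157]), 'gripper_force': np.float64(0.0), 'gripper_width': np.float64(0.0875)}
top (array([ 0.17716488, -0.02229359,  1.75582248]), array([ 0.18874567, -0.01431542, -0.9819442 ]))
side (array([ 0.8576249 , -0.90248906,  0.95626667]), array([-0.2957937 ,  0.66857106, -0.682382  ]))
```

View pics/top0.png

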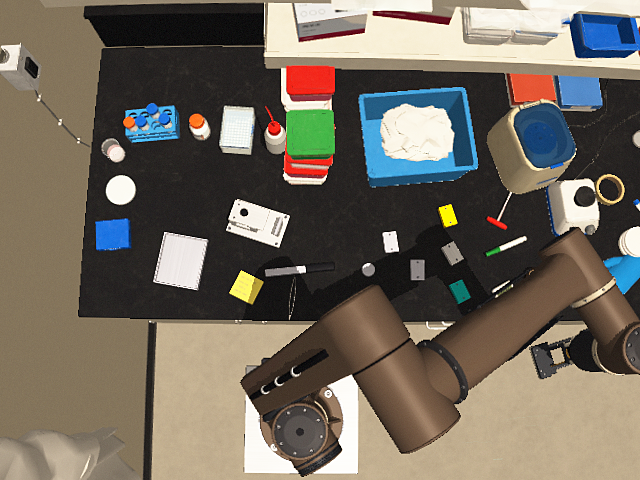

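View pics/side0.png

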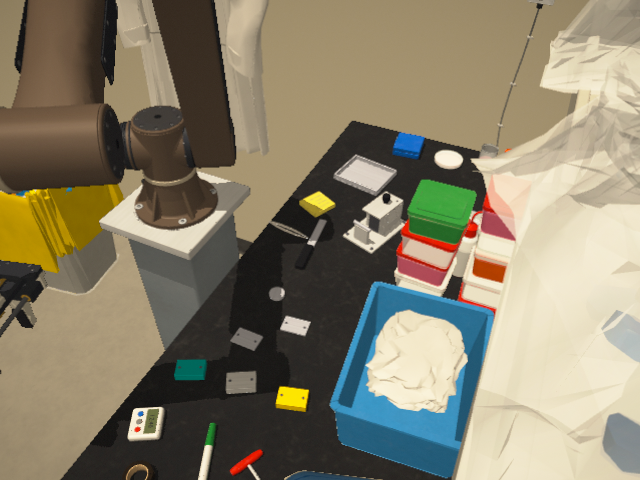

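Run:
```python
import cv2,numpy as np
a=cv2.imread('pics/top0.png'); b=cv2.imread('pics/side0.png')
A=cv2.resize(a[195:315,215:375],(800,600),interpolation=cv2.INTER_CUBIC);cv2.imwrite('pics/c1.png',A)
A=cv2.resize(a[200:310,345:480],(400,326),interpolation=cv2.INTER_CUBIC);B=cv2.resize(b[280:400,160:320],(400,300),interpolation=cv2.INTER_CUBIC)
C=np.zeros((326,800,3),np.uint8);C[:,:400]=A;C[:300,400:]=B;cv2.imwrite('pics/c2.png',C)
```

```text
(no output)
```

View pics/c1.png

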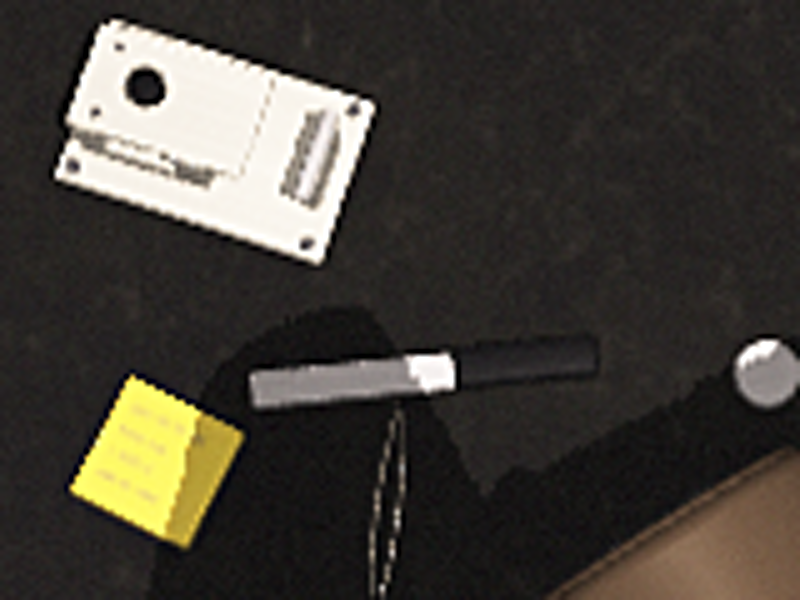

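View pics/c2.png

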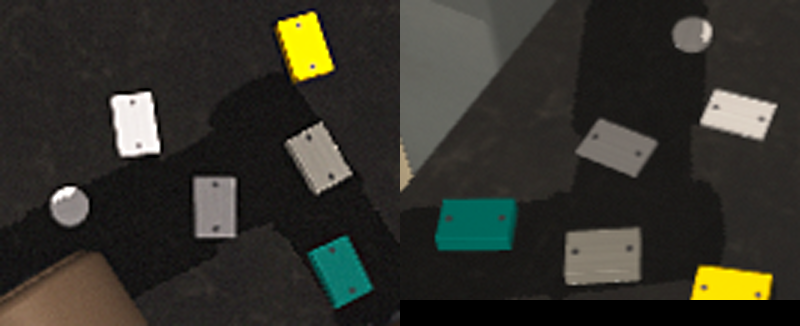

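Run:
```python
from h import *
_,m=load('top0')
f=lambda p,s=5,o=(215,195):(p[0]/s+o[0]-.4,p[1]/s+o[1]-.4)
A=pt(m,f((375,100)),.008);B=pt(m,f((325,263)),.008);C=pt(m,f((57,178)),.008);k=pt(m,f((146,87)),.105)
for n,p in zip('ABCk',(A,B,C,k)): print(n,p.round(4))
print('AB',np.linalg.norm(A-B),'BC',np.linalg.norm(B-C),'yaws',np.degrees(np.arctan2(*(C-B)[[1,0]])),np.degrees(np.arctan2(*(B-A)[[1,0]])))
t=pt(m,f((252,390)),.004);h=pt(m,f((598,355)),.016);print('tip',t,'hend',h,np.linalg.norm(t-h),np.degrees(np.arctan2(*(t-h)[[1,0]])))
for n,uv,z in (('spA',(390,241),.006),('spB',(417,269),.006),('blk',(452,252),.018),('disc',(368,269),.01),('tray',(181,261),.018)): print(n,pt(m,uv,z).round(3))
s=r.get_state();mw=load('wrist0')[1];o,d=ray(mw,(320,240));print('wristcam',o,d,s['tcp_pos'],mw['camera_matrix'])
```

```text
A [0.5884 0.0422 0.008 ]
B [0.4907 0.0698 0.008 ]
C [0.5398 0.2281 0.008 ]
k [0.5719 0.1663 0.105 ]
AB 0.10154230715447081 BC 0.16579697546869585 yaws 72.75228468069199 164.23374506069175
tip [0.41621446 0.11094506 0.004     ] hend [ 0.43677553 -0.08910125  0.016     ] 0.2014578988117551 95.8683408505585
spA [ 0.512 -0.253  0.006]
spB [ 0.43  -0.331  0.006]
blk [ 0.479 -0.433  0.018]
disc [ 0.429 -0.187  0.01 ]
tray [0.446 0.355 0.018]
wristcam [ 0.11729634 -0.66771074  0.38300828] [ 0.28100082  0.07377817 -0.95716049] [ 0.18628681 -0.64840494  0.23683808] [[346.89653507   0.         322.6712065 ]
 [  0.         346.89653507 232.2309224 ]
 [  0.           0.           1.        ]]
```

View pics/wrist0.png

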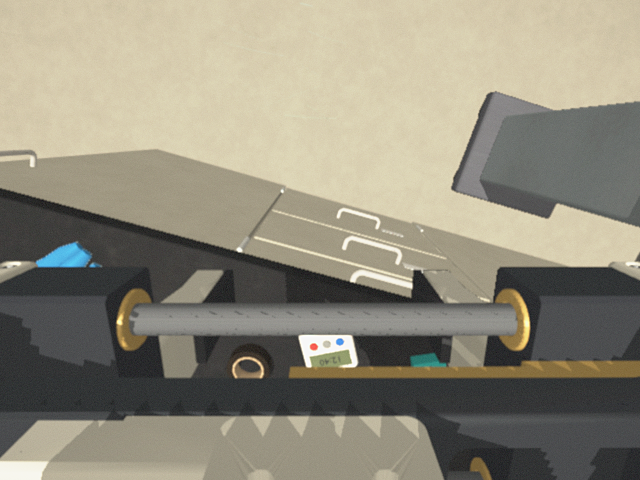

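drive_tool(
  increments=[
    [[1,-0.67,0.85,0,0],[1,-0.67,0.85,0,0],[1,-0.67,0.85,0,0]],
  ],
)

```text
time_s: 0.52
tcp_pos: [0.2364, -0.5256, 0.2381]
eef_rot: [-180.0, 0.0, -163.8]
contact_force: [-0.0, 0.4, 0.7]
gripper_width: 0.0874
gripper_force: 0.0
```

drive_tool(
  increments=[
    [[1,-0.67,0.85,0,0],[1,-0.67,0.85,0,0],[1,-0.67,0.85,0,0]],
  ],
)

```text
time_s: 0.9
tcp_pos: [0.2856, -0.406, 0.238]
eef_rot: [-180.0, 0.1, -163.8]
contact_force: [-0.3, -0.9, 0.2]
gripper_width: 0.0877
gripper_force: 0.0
```

drive_tool(
  increments=[
    [[1,-0.67,0.85,0,0],[1,-0.67,0.85,0,0],[1,-0.67,0.85,0,0]],
  ],
)

```text
time_s: 1.27
tcp_pos: [0.3351, -0.286, 0.238]
eef_rot: [-180.0, 0.1, -163.7]
contact_force: [1.4, -0.4, 0.2]
gripper_width: 0.0873
gripper_force: 0.0
```

drive_tool(
  increments=[
    [[1,-0.67,0.85,0,0],[1,-0.67,0.85,0,0],[1,-0.67,0.85,0,0]],
  ],
)

```text
time_s: 1.65
tcp_pos: [0.3844, -0.1659, 0.2378]
eef_rot: [-180.0, 0.0, -163.7]
contact_force: [0.4, -0.9, 0.5]
gripper_width: 0.0876
gripper_force: 0.0
```

drive_tool(
  increments=[
    [[1,-0.67,0.85,0,0],[1,-0.67,0.85,0,0],[1,-0.67,0.85,0,0]],
  ],
)

```text
time_s: 2.02
tcp_pos: [0.4336, -0.0461, 0.2375]
eef_rot: [-180.0, -0.0, -163.8]
contact_force: [-0.8, -1.0, -0.1]
gripper_width: 0.0877
gripper_force: 0.0
```

drive_tool(
  increments=[
    [[1,0,0,0.3,-0.11],[1,0,0,0.3,-0.11],[1,0,0,0.3,-0.11],[1,0,0,0.3,-0.11]],
  ],
)

```text
time_s: 2.52
tcp_pos: [0.4319, -0.0495, 0.2013]
eef_rot: [180.0, -0.1, -124.2]
contact_force: [0.9, 0.0, -0.1]
gripper_width: 0.0877
gripper_force: 0.0
```

drive_tool(
  increments=[
    [[1,0,0,0.5,-0.111],[1,0,0,0.5,-0.111],[1,0,0,0.5,-0.111],[1,0,0,0.5,-0.111],[1,0,0,0.5,-0.111]],
  ],
)

```text
time_s: 3.15
tcp_pos: [0.4319, -0.0492, 0.1414]
eef_rot: [180.0, -0.0, -84.6]
contact_force: [-1.0, -0.5, -0.5]
gripper_width: 0.0874
gripper_force: 0.0
```

Run:
```python
from h import *
snap('side','side1'); a,_=load('side1'); im,m=snap('wrist','w1'); a2,_=load('w1')
C=np.zeros((400,800,3),np.uint8);C[:,:400]=cv2.resize(a[160:320,230:390],(400,400),interpolation=cv2.INTER_CUBIC);C[:300,400:]=cv2.resize(a2,(400,300));cv2.imwrite('pics/c3.png',C)
s=r.get_state();print(s['tcp_pos'],s['eef_rot'],s['joints'])
print('bar ctr shift', tomove(*(1000*(np.array([.4325,-.0473])-np.array(s['tcp_pos'][:2])))))
```

```text
[ 0.43190456 -0.04864323  0.14146632] [ 1.79980019e+02 -9.68115644e-03 -8.46777356e+01] [ 1.97644736e+01  2.80103495e+00 -3.61092844e+01  5.64259616e-03
 -5.11114444e+01 -1.44457542e+01]
bar ctr shift [-0.0107 -0.006  -0.    ]
```

View pics/c3.png

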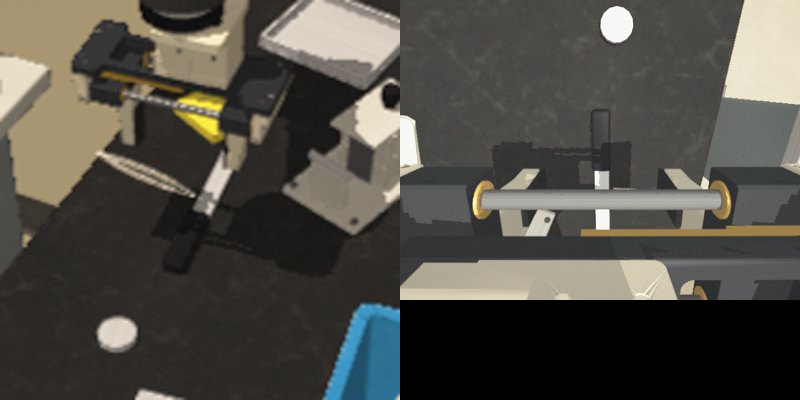

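Run:
```python
from h import *
a,m=load('w1')
print('hend',pt(m,(320,174),.016),'bnd',pt(m,(320,273),.016),'w',pt(m,(305,230),.016),pt(m,(335,230),.016))
g=cv2.cvtColor(a,cv2.COLOR_BGR2GRAY);_,b=cv2.threshold(g[:120,250:450],150,255,0)
c=max(cv2.findContours(b,0,2)[0],key=cv2.contourArea);(x,y),rr=cv2.minEnclosingCircle(c);print('disc',pt(m,(x+250,y),.01))
for v in (185,200,215): 
  row=g[v,280:360].astype(int); print(v,row[::2])
```

```text
hend [ 0.43855469 -0.0912097   0.016     ] bnd [ 0.4312159  -0.00894768  0.016     ] w [ 0.44667467 -0.04518459  0.016     ] [ 0.42241782 -0.04739074  0.016     ]
disc [ 0.42801753 -0.18855447  0.01      ]
185 [77 80 82 79 82 73 72 73 80 79 78 75 75 40 59 65 60 73 72 68 76 83 83 81
 86 89 80 58 71 80 81 83 81 77 79 83 81 77 79 77]
200 [69 75 71 73 75 73 79 82 78 77 80 74 54 65 60 65 70 68 70 71 78 77 79 76
 77 82 75 58 72 85 80 80 77 77 81 78 79 81 78 83]
215 [75 79 74 71 71 75 77 76 74 84 79 74 76 57 54 63 67 64 65 68 68 72 77 76
 76 78 72 58 66 74 78 76 78 76 79 78 75 76 75 80]
```

drive_tool(
  increments=[
    [[1,0,-0.017,0.5,0],[1,0,-0.017,0.9,0],[1,0,-0.017,0.9,0],[1,0,-0.017,0.9,0]],
  ],
)

```text
time_s: 3.75
tcp_pos: [0.4349, -0.0474, 0.0348]
eef_rot: [-180.0, -0.0, -84.4]
contact_force: [1.3, 0.3, -0.1]
gripper_width: 0.0876
gripper_force: 0.0
```

drive_tool(
  increments=[
    [[1,0,0,0.16,0],[1,0,0,0.16,0]],
  ],
)

```text
time_s: 4.0
tcp_pos: [0.4346, -0.0472, 0.0156]
eef_rot: [-179.9, 0.0, -84.4]
contact_force: [0.3, 0.4, 0.9]
gripper_width: 0.0878
gripper_force: 0.0
```

drive_tool(
  increments=[
    [[-1,0,0,0,0],[-1,0,0,0,0],[-1,0,0,0,0],[-1,0,0,0,0],[-1,0,0,0,0]],
  ],
  squeeze=45,
)

```text
time_s: 4.62
tcp_pos: [0.4339, -0.0474, 0.0144]
eef_rot: [180.0, 0.0, -84.4]
contact_force: [1.0, 0.3, 0.1]
gripper_width: 0.0432
gripper_force: 0.0
```

drive_tool(
  increments=[
    [[-1,0,0,0,0],[-1,0,0,0,0],[-1,0,0,0,0]],
  ],
)

```text
time_s: 5.0
tcp_pos: [0.4337, -0.0474, 0.0143]
eef_rot: [180.0, -0.0, -84.4]
contact_force: [-0.6, -0.0, 0.5]
gripper_width: 0.0236
gripper_force: 44.9
```

drive_tool(
  increments=[
    [[-1,0,0,-0.4,0],[-1,0,0,-0.8,0],[-1,0,0,-1,0],[-1,0,0,-1,0]],
  ],
)

```text
time_s: 5.5
tcp_pos: [0.435, -0.047, 0.136]
eef_rot: [-179.8, 0.1, -84.4]
contact_force: [0.8, 0.4, -2.7]
gripper_width: 0.0236
gripper_force: 44.9
```

drive_tool(
  increments=[
    [[-1,0.13,-0.26,0,0.02],[-1,0.26,-0.53,0,0.04],[-1,0.26,-0.53,0,0.0622],[-1,0.26,-0.53,0,0.0622]],
  ],
)

```text
time_s: 6.0
tcp_pos: [0.4993, -0.0725, 0.1324]
eef_rot: [179.8, -0.1, -106.8]
contact_force: [-0.1, 0.4, -1.5]
gripper_width: 0.0234
gripper_force: 44.9
```

Run:
```python
from h import *
snap('side','side2'); a,_=load('side2'); snap('top','top2'); a2,_=load('top2')
C=np.zeros((500,800,3),np.uint8);C[:400,:400]=cv2.resize(a[140:300,250:410],(400,400),interpolation=cv2.INTER_CUBIC);C[:500,400:]=cv2.resize(a2[180:305,215:315],(400,500),interpolation=cv2.INTER_CUBIC);cv2.imwrite('pics/c4.png',C)
s=r.get_state();print(s['time_s'],s['tcp_pos'],s['eef_rot'],s['gripper_width'],s['contact_force'])
```

```text
6.1 [ 0.49936153 -0.07227022  0.13325335] [ 1.79891027e+02 -4.83754617e-02 -1.06625092e+02] 0.023479473711300578 [-0.35917199 -0.19900073 -2.06900185]
```

View pics/c4.png

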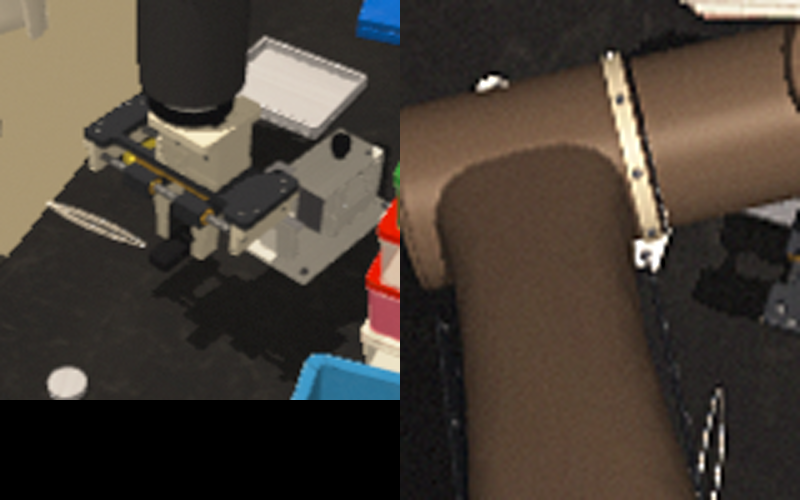

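Run:
```python
from h import *
im,m=snap('wrist','w2');a,_=load('w2');s=r.get_state();t=np.array(s['tcp_pos']);y=np.radians(s['eef_rot'][2]);ex=np.array([np.cos(y),np.sin(y),0])
for off in (42,40,44.5):
  for dz in (0,.004): print(off,dz,proj(m,t+ex*off/1000+[0,0,.0017+dz]),proj(m,t+ex*off/1000+[0,0,.0017-.016+dz]))
cv2.imwrite('pics/c5.png',cv2.resize(a[150:270,240:400],(800,600),interpolation=cv2.INTER_CUBIC))
```

```text
42 0 (np.float64(323.42108992741464), np.float64(207.9625586493391)) (np.float64(323.2612133544036), np.float64(201.08036834486276))
42 0.004 (np.float64(323.4664425314691), np.float64(209.91488379022502)) (np.float64(323.29826656165716), np.float64(202.67537618380948))
40 0 (np.float64(323.4251849030554), np.float64(212.58372602178625)) (np.float64(323.26544846547057), np.float64(205.2867116222953))
40 0.004 (np.float64(323.4704774699697), np.float64(214.65280146925957)) (np.float64(323.30247911002044), np.float64(206.97831125385216))
44.5 0 (np.float64(323.41592728913935), np.float64(202.13850625680732)) (np.float64(323.25587888352555), np.float64(195.78328817339377))
44.5 0.004 (np.float64(323.4613542295209), np.float64(203.94235641983943)) (np.float64(323.2929594151671), np.float64(197.25566966693737))
```

View pics/c5.png

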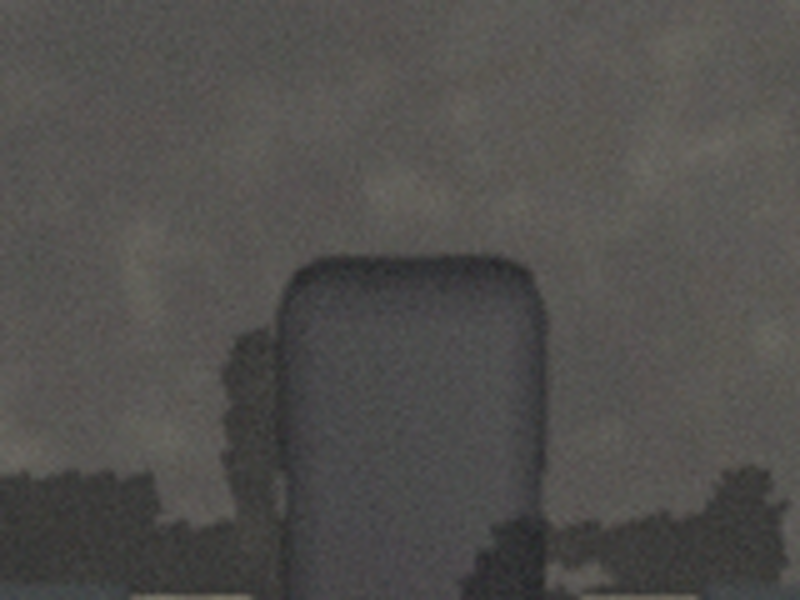

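drive_tool(
  increments=[
    [[-1,0,0,0.2,0],[-1,0,0,0.43,0],[-1,0,0,0.43,0],[-1,0,0,0.43,0]],
  ],
)

```text
time_s: 6.65
tcp_pos: [0.5007, -0.0721, 0.0836]
eef_rot: [-180.0, 0.0, -106.7]
contact_force: [-0.1, 0.9, -1.2]
gripper_width: 0.0235
gripper_force: 44.9
```

drive_tool(
  increments=[
    [[-1,-0.1,0,0,0],[-1,-0.2,0,0,0],[-1,-0.3,0,0,0],[-1,-0.3,0,0,0]],
  ],
)

```text
time_s: 7.15
tcp_pos: [0.5112, -0.0366, 0.083]
eef_rot: [-180.0, 0.0, -106.7]
contact_force: [0.1, 0.8, -1.9]
gripper_width: 0.0235
gripper_force: 44.9
```

Run:
```python
from h import *
snap('side','side3'); a,_=load('side3')
cv2.imwrite('pics/c6.png',cv2.resize(a[160:290,300:440],(700,600),interpolation=cv2.INTER_CUBIC))
s=r.get_state();print(s['time_s'],s['tcp_pos'],s['eef_rot'],s['gripper_width'],s['contact_force'],s['moment'])
```

```text
7.2 [ 0.51080812 -0.03707266  0.08279053] [ 1.79998235e+02 -6.95079012e-04 -1.06729561e+02] 0.023568909905026296 [ 0.33753142 -0.6261963  -1.93968101] [0.01139377 0.10164524 0.02628593]
```

View pics/c6.png

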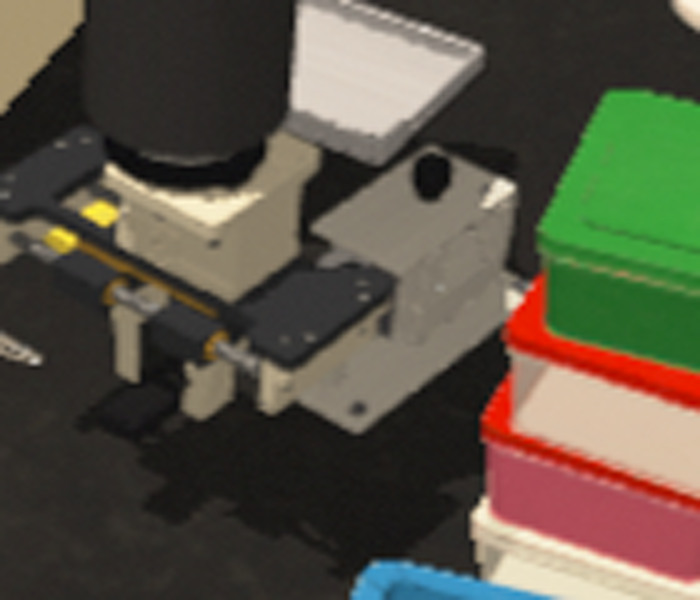

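drive_tool(
  increments=[
    [[-1,0,0,0.04,0],[-1,0,0,0.08,0],[-1,0,0,0.12,0],[-1,-0.01,0,0.16,0]],
  ],
  squeeze=30,
)

```text
time_s: 7.7
tcp_pos: [0.5108, -0.037, 0.0632]
eef_rot: [180.0, -0.0, -106.8]
contact_force: [-0.9, -1.6, 1.1]
gripper_width: 0.0239
gripper_force: 30.0
```

drive_tool(
  increments=[
    [[-1,-0.01,0,0.05,0],[-1,-0.02,0,0.09,0],[-1,-0.03,0,0.13,0],[-1,-0.04,0,0.16,0]],
  ],
)

```text
time_s: 8.2
tcp_pos: [0.5123, -0.0324, 0.0442]
eef_rot: [-180.0, -0.0, -106.8]
contact_force: [-1.3, -3.0, 1.2]
gripper_width: 0.0239
gripper_force: 30.0
```

Run:
```python
from h import *
snap('side','side4'); a,_=load('side4'); snap('wrist','w4'); b,_=load('w4')
C=np.zeros((430,800,3),np.uint8);C[:,:500]=cv2.resize(a[170:256,330:430],(500,430),interpolation=cv2.INTER_CUBIC);C[:300,500:]=cv2.resize(b[150:270,260:380],(300,300),interpolation=cv2.INTER_CUBIC);cv2.imwrite('pics/c7.png',C)
s=r.get_state();print(s['time_s'],s['tcp_pos'],s['contact_force'],s['moment'])
```

```text
8.3 [ 0.51222632 -0.03216407  0.04384069] [ 0.53864223 -3.54263203  0.07952878] [-1.06127142  0.19404183 -0.03553603]
```

View pics/c7.png

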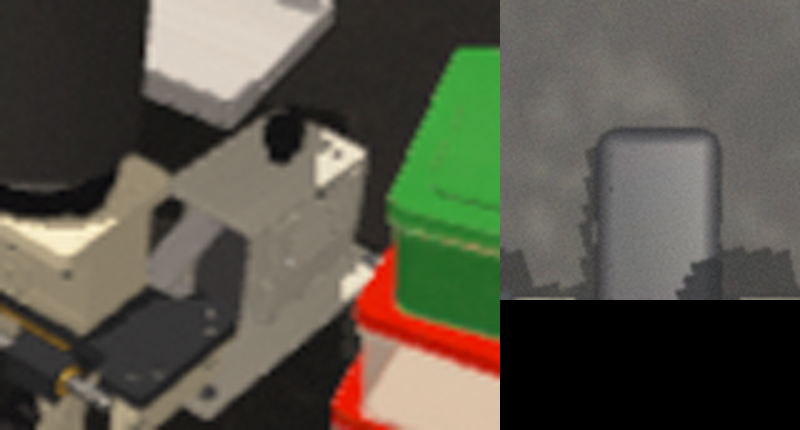

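drive_tool(
  increments=[
    [[-1,-0.01,0,0.03,0],[-1,-0.02,0,0.06,0],[-1,-0.02,0,0.09,0],[-1,-0.02,0,0.09,0]],
  ],
)

```text
time_s: 8.8
tcp_pos: [0.5137, -0.0292, 0.0334]
eef_rot: [-180.0, 0.0, -106.8]
contact_force: [-1.2, -0.2, 2.1]
gripper_width: 0.0238
gripper_force: 30.0
```

```bash
cat >> h.py <<'E'
def knob(f):
    a,m=load(f); g=a[175:220,370:405].max(2); b=(g<60).astype(np.uint8)
    n,l,st,c=cv2.connectedComponentsWithStats(b)
    return [(c[i].round(2)+[370,175],st[i][4]) for i in range(1,n) if 20<st[i][4]<200]
E
python3 - <<'E'
from h import *
snap('side','side5')
for f in('side0','side3','side4','side5'): print(f,knob(f))
_,m=load('side5');print(proj(m,[.572,.166,.105]),proj(m,[.572,.166,.110]))
s=r.get_state();print(s['time_s'],s['tcp_pos'],s['contact_force'],s['moment'])
E
```

```text
side0 [(array([385.96, 197.82]), np.int32(56))]
side3 []
side4 []
side5 [(array([375.48, 217.37]), np.int32(27))]
(np.float64(385.13995296232207), np.float64(194.8015979619878)) (np.float64(385.32750261507414), np.float64(193.31091779846196))
8.85 [ 0.51356016 -0.02929335  0.03357443] [-0.30617919 -0.07754724  0.94629509] [ 0.2322171  -0.02456218  0.02590965]
```

Run:
```python
from h import *
fs=('side0','side3','side4','side5')
for f in fs:
    a,_=load(f); w=a[184:208,376:396].max(2).astype(float); d=np.clip(110-w,0,None); y,x=np.mgrid[184:208,376:396]
    print(f,a[184:208,386].max(1))
ims=[cv2.resize(load(f)[0][170:245,340:415],(400,300 if 0 else 400),interpolation=cv2.INTER_CUBIC) for f in ('side0','side5')]
cv2.imwrite('pics/c8.png',np.hstack(ims))
```

```text
side0 [107  60  37  43  43  43  50 144 221  74  32  34  34  32  22  21  21  21
  19  84 185 234 234 234]
side3 [108  60  37  44  43  41  40  79 122  42  20  23  18  20  23  22  20  19
  21  65 124 136 135 135]
side4 [106  60  35  42  41  42  42  45  49  21  21  19  18  19  20  23  17  20
  55 113 133 133 133 135]
side5 [106  58  36  41  44  41  38  22  19  21  18  19  21  19  20  19  21  49
 100 130 131 132 133 134]
```

View pics/c8.png

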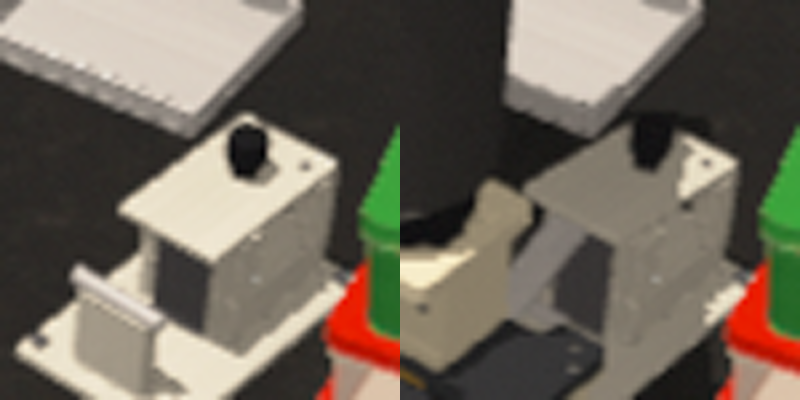

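drive_tool(
  increments=[
    [[-1,0.04,0,0.01,0],[-1,0.12,0,0.01,0],[-1,0.2,0,0.01,0],[-1,0.28,0,0,0],[-1,0.28,0,0,0]],
  ],
)

```text
time_s: 9.48
tcp_pos: [0.503, -0.0627, 0.0336]
eef_rot: [180.0, -0.0, -106.9]
contact_force: [-0.9, 0.5, -2.0]
gripper_width: 0.0237
gripper_force: 30.0
```

Run:
```python
from h import *
snap('side','side6');a,_=load('side6');print(a[184:208,386].max(1))
s=r.get_state();print(s['time_s'],s['tcp_pos'],s['contact_force'],s['moment'])
```

```text
[107  60  38  45  43  42  46  62  71  18  16  21  20  18  18  19  20  18
  43  94 133 133 133 135]
9.525 [ 0.50330328 -0.0623642   0.03366597] [-0.27701363  0.59502864 -2.03077681] [-0.03969744  0.10965825  0.02288623]
```

drive_tool(
  increments=[
    [[-1,0,0,-0.25,0],[-1,0,0,-0.5,0],[-1,0,0,-0.5,0]],
  ],
)

```text
time_s: 9.9
tcp_pos: [0.5052, -0.0614, 0.0958]
eef_rot: [-179.8, 0.1, -106.8]
contact_force: [-0.1, 0.2, -1.6]
gripper_width: 0.0234
gripper_force: 30.0
```

drive_tool(
  increments=[
    [[-1,0.05,0.3,0,-0.025],[-1,0.09,0.652,0,-0.05],[-1,0.09,0.652,0,-0.0622],[-1,0.09,0.652,0,-0.0622]],
  ],
)

```text
time_s: 10.4
tcp_pos: [0.4251, -0.0494, 0.0933]
eef_rot: [-180.0, 0.0, -84.4]
contact_force: [0.1, 0.2, -1.4]
gripper_width: 0.0236
gripper_force: 30.0
```

drive_tool(
  increments=[
    [[-1,0,0,0.25,0],[-1,0,0,0.5,0],[-1,0,0,0.5,0]],
  ],
)

```text
time_s: 10.78
tcp_pos: [0.4245, -0.05, 0.0319]
eef_rot: [179.8, -0.1, -84.5]
contact_force: [0.6, 0.2, -0.9]
gripper_width: 0.0234
gripper_force: 30.0
```

drive_tool(
  increments=[
    [[-1,0,0,0.04,0],[-1,0,0,0.08,0],[-1,0,0,0.12,0],[-1,0,0,0.145,0],[-1,0,0,0.145,0]],
  ],
  squeeze=10,
)

```text
time_s: 11.4
tcp_pos: [0.4256, -0.0495, 0.0162]
eef_rot: [-180.0, 0.0, -84.4]
contact_force: [0.7, 0.5, -0.8]
gripper_width: 0.0241
gripper_force: 10.0
```

drive_tool(
  increments=[
    [[0.1,0,0,0,0],[0.1,0,0,0,0],[0.1,0,0,0,0]],
  ],
)

```text
time_s: 11.78
tcp_pos: [0.4253, -0.0496, 0.0162]
eef_rot: [180.0, 0.0, -84.4]
contact_force: [-0.1, -0.5, 0.1]
gripper_width: 0.0461
gripper_force: 0.0
```

drive_tool(
  increments=[
    [[0.1,0,0,-0.3,0],[0.1,0,0,-0.7,0],[0.1,0,0,-1,0],[0.1,0,0,-1,0]],
  ],
)

```text
time_s: 12.28
tcp_pos: [0.4272, -0.0491, 0.1389]
eef_rot: [-179.7, 0.1, -84.4]
contact_force: [-1.3, 0.4, -1.4]
gripper_width: 0.0479
gripper_force: 0.0
```

drive_tool(
  increments=[
    [[0.1,0,0,-0.4,0],[0.1,-0.834,-0.695,-0.4,0],[0.1,-0.834,-0.695,-0.4,0],[0.1,-0.834,-0.695,-0.4,0],[0.1,-0.834,-0.695,-0.4,0]],
  ],
)

```text
time_s: 12.9
tcp_pos: [0.4979, 0.0582, 0.1828]
eef_rot: [179.8, -0.0, -84.4]
contact_force: [-0.3, -0.5, -0.8]
gripper_width: 0.0485
gripper_force: 0.0
```

drive_tool(
  increments=[
    [[0.1,-0.834,-0.695,0,0.03],[0.1,-0.834,-0.695,0,0.0622],[0.1,-0.834,-0.695,0,0.0622],[0.1,-0.834,-0.695,0,0.0622]],
  ],
)

```text
time_s: 13.4
tcp_pos: [0.571, 0.165, 0.1833]
eef_rot: [179.9, -0.1, -106.8]
contact_force: [-1.3, 0.3, -0.2]
gripper_width: 0.0483
gripper_force: 0.0
```

Run:
```python
from h import *
snap('side','side7');print(knob('side7'));snap('wrist','w7')
s=r.get_state();print(s['time_s'],s['tcp_pos'],s['eef_rot'],s['contact_force'],s['gripper_width'])
print(tomove(*(1000*(np.array([.572,.166])-np.array(s['tcp_pos'][:2])))))
```

```text
[(array([373.33, 217.42]), np.int32(33))]
13.5 [0.57095295 0.16442826 0.18402753] [ 1.79963728e+02 -2.97743068e-02 -1.06799529e+02] [-0.37923491 -0.64798986  0.19645369] 0.048420043766255666
[-0.0151 -0.0046 -0.    ]
```

drive_tool(
  increments=[
    [[0.1,-0.015,0,0.3,0],[0.1,-0.015,0,0.55,0],[0.1,-0.015,0,0.66,0],[0.1,-0.015,0,0.66,0]],
  ],
)

```text
time_s: 14.0
tcp_pos: [0.572, 0.1667, 0.1049]
eef_rot: [180.0, -0.1, -106.8]
contact_force: [0.1, -0.0, -0.2]
gripper_width: 0.048
gripper_force: 0.0
```

drive_tool(
  increments=[
    [[-1,0,0,0,0],[-1,0,0,0,0],[-1,0,0,0,0],[-1,0,0,0,0],[-1,0,0,0,0]],
  ],
  squeeze=45,
)

```text
time_s: 14.62
tcp_pos: [0.5728, 0.1678, 0.1056]
eef_rot: [-179.9, 0.0, -106.8]
contact_force: [0.2, 0.7, 4.5]
gripper_width: 0.0201
gripper_force: 45.0
```

drive_tool(
  increments=[
    [[-1,0,0,-0.04,0],[-1,0,0,-0.1,0],[-1,0,0,-0.2,0],[-1,0,0,-0.4,0],[-1,0,0,-0.4,0]],
  ],
)

```text
time_s: 15.25
tcp_pos: [0.5736, 0.1683, 0.1555]
eef_rot: [-179.8, 0.2, -106.8]
contact_force: [0.8, 0.4, -1.9]
gripper_width: 0.0207
gripper_force: 45.0
```

Run:
```python
from h import *
snap('side','side8')
s=r.get_state();print(s['time_s'],s['tcp_pos'],s['eef_rot'],s['contact_force'],s['moment'])
a,m=load('top0')
hsv=cv2.cvtColor(a,cv2.COLOR_BGR2HSV);b=((a.min(2)>110)&(hsv[:,:,1]<60)).astype(np.uint8);b[:225]=0;b[300:]=0;b[:,:140]=0;b[:,222:]=0
c=max(cv2.findContours(b,0,2)[0],key=cv2.contourArea);print('tray',rect(m,c,.018))
```

```text
15.3 [0.57283731 0.16792615 0.15409832] [-1.79924418e+02  1.04648958e-01 -1.06803495e+02] [-0.58580077  0.23915201 -1.81300853] [0.02526506 0.12351952 0.00514644]
tray (array([447.7, 357.6]), array([150.9, 132.2]), -9.6)
```

drive_tool(
  increments=[
    [[-1,-0.2,0.25,0,0],[-1,-0.4,0.5,0,0],[-1,-0.6,0.776,0,0],[-1,-0.6,0.776,0,0]],
  ],
)

```text
time_s: 15.8
tcp_pos: [0.5024, 0.265, 0.1524]
eef_rot: [180.0, -0.0, -106.6]
contact_force: [0.7, 0.3, -2.2]
gripper_width: 0.0212
gripper_force: 45.0
```

drive_tool(
  increments=[
    [[-1,-0.2,0.25,0,0],[-1,-0.4,0.5,0,0],[-1,-0.6,0.776,0,0],[-1,-0.6,0.776,0,0]],
  ],
)

```text
time_s: 16.3
tcp_pos: [0.4346, 0.3605, 0.1524]
eef_rot: [180.0, -0.0, -106.7]
contact_force: [-0.1, -0.3, -2.3]
gripper_width: 0.0205
gripper_force: 45.0
```

drive_tool(
  increments=[
    [[-1,0,0,0,-0.027],[-1,0,0,0,-0.054],[-1,0,0,0,-0.081],[-1,0,0,0,-0.108],[-1,0,0,0,-0.135]],
  ],
)

```text
time_s: 16.92
tcp_pos: [0.4361, 0.3581, 0.1524]
eef_rot: [179.9, -0.0, -57.9]
contact_force: [0.2, -0.5, -1.0]
gripper_width: 0.0207
gripper_force: 45.0
```

drive_tool(
  increments=[
    [[-1,0,0,0,-0.027],[-1,0,0,0,-0.054],[-1,0,0,0,-0.081],[-1,0,0,0,-0.108],[-1,0,0,0,-0.135]],
  ],
)

```text
time_s: 17.55
tcp_pos: [0.4361, 0.3581, 0.1524]
eef_rot: [179.9, 0.0, -9.3]
contact_force: [0.5, 0.1, -0.9]
gripper_width: 0.0204
gripper_force: 45.0
```

Run:
```python
from h import *
snap('side','side9');snap('wrist','w9');snap('top','top9');a,_=load('side9');b,_=load('w9');c,_=load('top9')
s=r.get_state();print(s['time_s'],s['tcp_pos'],s['eef_rot'],s['contact_force'],s['moment'],s['gripper_width'])
print(tomove(*(1000*(np.array([.436,.3596])-np.array(s['tcp_pos'][:2])))))
C=np.zeros((600,800,3),np.uint8);C[:300,:400]=cv2.resize(a[90:240,300:500],(400,300));C[300:,:400]=cv2.resize(b,(400,300));C[:300,400:]=cv2.resize(c[190:310,130:290],(400,300));cv2.imwrite('pics/c9.png',C)
```

```text
17.7 [0.43607746 0.35834241 0.15253114] [ 1.79952355e+02  2.35299437e-02 -9.82277487e+00] [ 0.47499944  0.2277305  -2.65924812] [-0.0357688   0.13098825  0.01501794] 0.020355388573073927
[-0.0024 -0.0102 -0.    ]
```

View pics/c9.png

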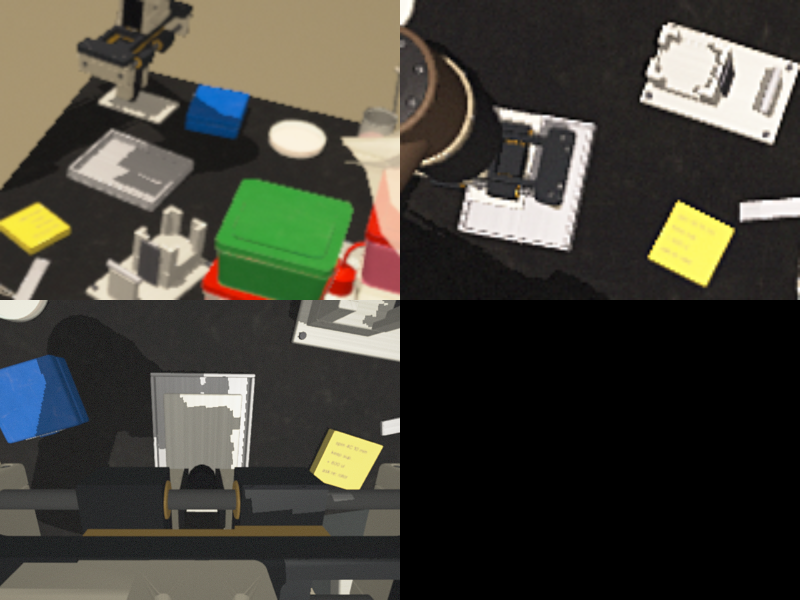

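drive_tool(
  increments=[
    [[-1,0,-0.01,0.2,0],[-1,0,-0.01,0.4,0],[-1,0,-0.01,0.65,0],[-1,0,-0.01,0.88,0],[-1,0,-0.01,0.88,0]],
  ],
)

```text
time_s: 18.32
tcp_pos: [0.4352, 0.3586, 0.0453]
eef_rot: [179.7, 0.1, -9.8]
contact_force: [0.6, 0.5, -1.1]
gripper_width: 0.0206
gripper_force: 45.0
```

drive_tool(
  increments=[
    [[-1,0,0,0.01,0],[-1,0,0,0.02,0],[-1,0,0,0.03,0],[-1,0,0,0.03,0]],
  ],
)

```text
time_s: 18.82
tcp_pos: [0.436, 0.3606, 0.0442]
eef_rot: [-180.0, -0.0, -9.6]
contact_force: [-0.3, 1.4, -2.6]
gripper_width: 0.0203
gripper_force: 45.0
```

drive_tool(
  increments=[
    [[-1,0,0,0.01,0],[-1,0,0,0.02,0],[-1,0,0,0.03,0],[-1,0,0,0.03,0]],
  ],
)

```text
time_s: 19.32
tcp_pos: [0.4367, 0.3608, 0.0408]
eef_rot: [-180.0, -0.1, -9.6]
contact_force: [2.9, -2.1, 4.9]
gripper_width: 0.0206
gripper_force: 45.0
```

drive_tool(
  increments=[
    [[-1,0,0,0.008,0],[-1,0,0,0.016,0],[-1,0,0,0.02,0],[-1,0,0,0.02,0]],
  ],
)

```text
time_s: 19.82
tcp_pos: [0.437, 0.3609, 0.0404]
eef_rot: [-179.9, -0.1, -9.5]
contact_force: [-2.9, -5.0, 23.7]
gripper_width: 0.0204
gripper_force: 45.0
```

drive_tool(
  increments=[
    [[0.1,0,0,0,0],[0.1,0,0,0,0],[0.1,0,0,0,0]],
  ],
)

```text
time_s: 20.2
tcp_pos: [0.4357, 0.3604, 0.0374]
eef_rot: [180.0, 0.0, -9.6]
contact_force: [-0.9, -0.4, 0.6]
gripper_width: 0.0444
gripper_force: 0.0
```

drive_tool(
  increments=[
    [[0.1,0,0,-0.3,0],[0.1,0,0,-0.7,0],[0.1,0,0,-1,0],[0.1,0,0,-1,0]],
  ],
)

```text
time_s: 20.7
tcp_pos: [0.437, 0.362, 0.1608]
eef_rot: [-179.7, -0.1, -9.6]
contact_force: [-0.2, 0.4, -0.3]
gripper_width: 0.0483
gripper_force: 0.0
```

drive_tool(
  increments=[
    [[0.1,0.2,0.35,-0.2,0],[0.1,0.39,0.707,-0.35,0],[0.1,0.39,0.707,-0.35,0]],
  ],
)

```text
time_s: 21.08
tcp_pos: [0.4686, 0.267, 0.2003]
eef_rot: [-180.0, -0.0, -9.8]
contact_force: [0.7, 0.8, -0.7]
gripper_width: 0.0484
gripper_force: 0.0
```

drive_tool(
  increments=[
    [[1,0.2,0.35,0,0],[1,0.39,0.707,0,0],[1,0.39,0.707,0,0],[1,0.39,0.707,0,0]],
  ],
)

```text
time_s: 21.58
tcp_pos: [0.4997, 0.1778, 0.1989]
eef_rot: [180.0, 0.1, -9.6]
contact_force: [0.6, 0.7, -0.1]
gripper_width: 0.0826
gripper_force: 0.0
```

Run:
```python
from h import *
im,m=snap('wrist','w10');snap('side','side10');snap('top','top10')
s=r.get_state();print(s['time_s'],s['tcp_pos'],s['eef_rot'],s['contact_force'])
a,_=load('w10')
print(proj(m,[.572,.166,.035]))
N=np.array([.572,.166]);y=np.radians(73.2);R=np.array([[np.cos(y),-np.sin(y)],[np.sin(y),np.cos(y)]])
for x,yy,z in ((-115,-50,8),(-115,50,8),(50,-50,8),(50,50,8)): print((x,yy,z),np.round(proj(m,[*(N+R@np.array([x,yy])/1000),z/1000]),1))
cv2.imwrite('pics/c10.png',cv2.resize(a[:300,100:500],(800,600),interpolation=cv2.INTER_CUBIC))
```

```text
21.725 [0.49962844 0.17851993 0.19930205] [ 1.79976633e+02  2.70316505e-02 -9.52689804e+00] [ 0.21021077  0.22087286 -0.14520347]
(np.float64(323.090846835928), np.float64(134.60210177121968))
(-115, -50, 8) [455.4  94.2]
(-115, 50, 8) [432.5 201.8]
(50, -50, 8) [274.3  69.7]
(50, 50, 8) [265.5 181.2]
```

View pics/c10.png

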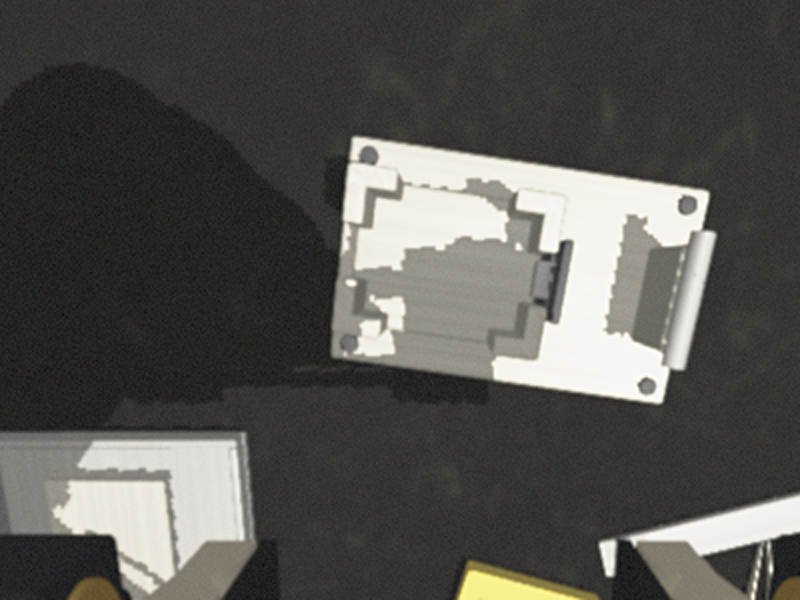

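Run:
```python
from h import *
_,m=load('w10')
px=np.array([(276,68.5),(454,95),(431.5,202),(265.5,178.5)])-.25
nest=np.array([(50,-50),(-115,-50),(-115,50),(50,50)],float)
W=np.array([pt(m,p,.008)[:2] for p in px])*1000
a=nest-nest.mean(0);b=W-W.mean(0);th=np.arctan2((a[:,0]*b[:,1]-a[:,1]*b[:,0]).sum(),(a*b).sum())
R=np.array([[np.cos(th),-np.sin(th)],[np.sin(th),np.cos(th)]]);t=W.mean(0)-R@nest.mean(0)
print('nest',np.degrees(th),t,'res',(W-(nest@R.T+t)).round(1).tolist())
for f in('top0','top10'):
    a,m=load(f);hsv=cv2.cvtColor(a,cv2.COLOR_BGR2HSV)
    b=((a.min(2)>75)&(hsv[:,:,1]<50)).astype(np.uint8);b[:195]=0;b[320:]=0;b[:,:335]=0;b[:,500:]=0
    for c in cv2.findContours(b,0,2)[0]:
        if 40<cv2.contourArea(c)<1500:
            mu=cv2.moments(c);print(f,(round(mu['m10']/mu['m00']),round(mu['m01']/mu['m00'])),cv2.contourArea(c),rect(m,c,.01))
```

```text
nest 72.45324955658187 [573.34654342 166.08477142] res [[-0.8, -0.8], [0.0, 1.6], [0.2, 0.1], [0.6, -0.9]]
top0 (368, 269) 118.0 (array([ 428.6, -187.4]), array([35.1, 35. ]), 0.4)
top0 (417, 269) 254.0 (array([ 428.2, -330.8]), array([55.8, 41.7]), 0.3)
top0 (452, 253) 264.0 (array([ 477.5, -435.4]), array([60.9, 43.2]), 28.6)
top0 (390, 242) 268.5 (array([ 510., -253.]), array([61.9, 42.2]), 7.3)
top10 (368, 269) 127.5 (array([ 427.1, -187.3]), array([38.1, 34.9]), -0.3)
top10 (417, 269) 280.0 (array([ 428.2, -330.3]), array([62.5, 41.2]), -1.1)
top10 (452, 253) 268.0 (array([ 477.3, -435.6]), array([62. , 44.2]), 29.6)
top10 (390, 242) 268.5 (array([ 510., -253.]), array([61.9, 42.2]), 7.3)
```

drive_tool(
  increments=[
    [[1,0.12,0.5,0,0],[1,0.22,0.94,0,0],[1,0.22,0.94,0,0]],
  ],
)

```text
time_s: 22.1
tcp_pos: [0.5067, 0.0601, 0.1997]
eef_rot: [180.0, 0.0, -9.7]
contact_force: [1.3, 0.1, 0.4]
gripper_width: 0.0875
gripper_force: 0.0
```

drive_tool(
  increments=[
    [[1,0.12,0.5,0,0],[1,0.22,0.94,0,0],[1,0.22,0.94,0,0]],
  ],
)

```text
time_s: 22.48
tcp_pos: [0.5144, -0.0553, 0.1995]
eef_rot: [180.0, 0.0, -9.7]
contact_force: [-0.1, 0.2, 0.9]
gripper_width: 0.0873
gripper_force: 0.0
```

drive_tool(
  increments=[
    [[1,0.12,0.5,0,0],[1,0.22,0.94,0,0],[1,0.22,0.94,0,0]],
  ],
)

```text
time_s: 22.85
tcp_pos: [0.522, -0.1706, 0.1993]
eef_rot: [180.0, 0.0, -9.7]
contact_force: [0.1, 0.6, -0.9]
gripper_width: 0.0879
gripper_force: 0.0
```

drive_tool(
  increments=[
    [[1,0.12,0.5,0,0],[1,0.22,0.94,0,0],[1,0.22,0.94,0,0]],
  ],
)

```text
time_s: 23.22
tcp_pos: [0.5295, -0.286, 0.199]
eef_rot: [180.0, 0.0, -9.7]
contact_force: [0.6, 0.1, -0.6]
gripper_width: 0.0877
gripper_force: 0.0
```

drive_tool(
  increments=[
    [[1,0.12,0.5,0,0],[1,0.22,0.94,0,0],[1,0.22,0.94,0,0]],
  ],
)

```text
time_s: 23.6
tcp_pos: [0.5368, -0.4013, 0.1986]
eef_rot: [-180.0, 0.1, -9.7]
contact_force: [0.0, 0.7, -0.7]
gripper_width: 0.0875
gripper_force: 0.0
```

drive_tool(
  increments=[
    [[1,0,0,0,0.131],[1,0,0,0,0.131],[1,0,0,0,0.131],[1,0,0,0,0.131],[1,0,0,0,0.131]],
  ],
)

```text
time_s: 24.22
tcp_pos: [0.5372, -0.3978, 0.1998]
eef_rot: [-180.0, 0.0, -56.9]
contact_force: [-0.6, 0.4, 0.3]
gripper_width: 0.0875
gripper_force: 0.0
```

drive_tool(
  increments=[
    [[1,0,0,0,0.131],[1,0,0,0,0.131],[1,0,0,0,0.131],[1,0,0,0,0.131],[1,0,0,0,0.131]],
  ],
)

```text
time_s: 24.85
tcp_pos: [0.5372, -0.3977, 0.1999]
eef_rot: [-180.0, 0.0, -104.0]
contact_force: [-0.5, 0.1, -0.4]
gripper_width: 0.0878
gripper_force: 0.0
```

drive_tool(
  increments=[
    [[1,0,0,0,0.131],[1,0,0,0,0.131],[1,0,0,0,0.131],[1,0,0,0,0.131],[1,0,0,0,0.131]],
  ],
)

```text
time_s: 25.48
tcp_pos: [0.5372, -0.3978, 0.1999]
eef_rot: [180.0, 0.0, -151.2]
contact_force: [0.7, 0.3, -0.9]
gripper_width: 0.0875
gripper_force: 0.0
```

```bash
cat >> h.py <<'E'
def grays(f,thr=90,rows=260,z=.01,sat=60):
    a,m=load(f);hsv=cv2.cvtColor(a,cv2.COLOR_BGR2HSV)
    b=((a.min(2)>thr)&(hsv[:,:,1]<sat)).astype(np.uint8);b[rows:]=0
    b=cv2.morphologyEx(b,cv2.MORPH_OPEN,np.ones((3,3)))
    for c in cv2.findContours(b,0,2)[0]:
        if cv2.contourArea(c)>300:
            mu=cv2.moments(c);print(f,(round(mu['m10']/mu['m00']),round(mu['m01']/mu['m00'])),cv2.contourArea(c),rect(m,c,z),'touch' if cv2.boundingRect(c)[1]+cv2.boundingRect(c)[3]>=rows-1 else '')
E
python3 - <<'E'
from h import *
snap('wrist','w11');a,m=load('w11')
s=r.get_state();print(s['time_s'],s['tcp_pos'],s['eef_rot'])
grays('w11',z=.018);grays('w11',z=.006)
for p in ((.477,-.433,.018),(.428,-.331,.006),(.51,-.253,.006)):print(p,np.round(proj(m,p)))
E
```

```text
25.525 [ 0.5372164  -0.39778715  0.19990146] [ 1.79988602e+02  2.51072959e-02 -1.51296294e+02]
w11 (458, 242) 1428.5 (array([ 502.3, -263.5]), array([44.4, 41.1]), 8.2) touch
w11 (556, 214) 1255.0 (array([ 430.4, -197.7]), array([42. , 37.5]), -78.7) 
w11 (98, 186) 657.0 (array([ 618.7, -597.1]), array([99.3,  6.9]), -27.5) 
w11 (436, 143) 2789.0 (array([ 431. , -337.2]), array([58.8, 40.2]), 0.0) 
w11 (317, 135) 3008.0 (array([ 477.3, -436.1]), array([59.8, 41.2]), 28.6) 
w11 (116, 65) 1788.5 (array([ 509. , -617.6]), array([88.7, 15.4]), -67.3) 
w11 (593, 10) 1699.0 (array([ 281.3, -282.3]), array([81.7, 22.3]), -61.0) 
w11 (458, 242) 1428.5 (array([ 503.3, -257.3]), array([46. , 42.6]), 8.2) touch
w11 (556, 214) 1255.0 (array([ 428.8, -189.1]), array([43.5, 38.8]), -78.7) 
w11 (98, 186) 657.0 (array([ 624. , -603.1]), array([102.9,   7.2]), -27.5) 
w11 (436, 143) 2789.0 (array([ 429.4, -333.7]), array([61. , 41.7]), 0.0) 
w11 (317, 135) 3008.0 (array([ 477.4, -436.2]), array([62. , 42.7]), 28.6) 
w11 (116, 65) 1788.5 (array([ 510.3, -624.4]), array([91.9, 15.9]), -67.3) 
w11 (593, 10) 1699.0 (array([ 274.2, -276.8]), array([84.7, 23.2]), -61.0) 
(0.477, -0.433, 0.018) [320. 137.]
(0.428, -0.331, 0.006) [439. 144.]
(0.51, -0.253, 0.006) [457. 253.]
```

drive_tool(
  increments=[
    [[1,0.3,-0.035,0.2,0],[1,0.59,-0.035,0.6,0],[1,0.59,-0.035,0.8,0],[1,0.59,-0.035,0.8,0]],
  ],
)

```text
time_s: 26.02
tcp_pos: [0.4756, -0.4364, 0.1021]
eef_rot: [179.8, -0.1, -151.0]
contact_force: [0.2, 0.1, 0.5]
gripper_width: 0.0877
gripper_force: 0.0
```

drive_tool(
  increments=[
    [[1,0,0,0.4,0],[1,0,0,0.7,0],[1,0,0,0.745,0],[1,0,0,0.745,0]],
  ],
)

```text
time_s: 26.52
tcp_pos: [0.4776, -0.4385, 0.0159]
eef_rot: [-179.9, 0.0, -151.0]
contact_force: [0.7, -0.4, 0.5]
gripper_width: 0.0876
gripper_force: 0.0
```

drive_tool(
  increments=[
    [[-1,0,0,0,0],[-1,0,0,0,0],[-1,0,0,0,0],[-1,0,0,0,0],[-1,0,0,0,0]],
  ],
  squeeze=50,
)

```text
time_s: 27.15
tcp_pos: [0.476, -0.4385, 0.0144]
eef_rot: [-180.0, 0.0, -151.1]
contact_force: [-0.1, 0.4, 0.0]
gripper_width: 0.0433
gripper_force: 0.0
```

drive_tool(
  increments=[
    [[-1,0,0,0,0],[-1,0,0,0,0],[-1,0,0,-0.2,0],[-1,0,0,-0.6,0],[-1,0,0,-1,0]],
  ],
)

```text
time_s: 27.78
tcp_pos: [0.4756, -0.4382, 0.135]
eef_rot: [179.9, -0.0, -151.1]
contact_force: [1.3, -0.1, -0.4]
gripper_width: 0.0395
gripper_force: 50.0
```

drive_tool(
  increments=[
    [[-1,0,0,-0.3,0],[-1,-0.3,0.4,-0.55,0],[-1,-0.629,0.803,-0.55,0],[-1,-0.629,0.803,-0.55,0]],
  ],
)

```text
time_s: 28.28
tcp_pos: [0.4962, -0.3145, 0.2011]
eef_rot: [-180.0, 0.1, -150.9]
contact_force: [-0.4, -0.8, -1.5]
gripper_width: 0.0396
gripper_force: 50.0
```

drive_tool(
  increments=[
    [[-1,-0.3,0.4,0,0],[-1,-0.629,0.803,0,0],[-1,-0.629,0.803,0,0]],
  ],
)

```text
time_s: 28.65
tcp_pos: [0.5157, -0.1938, 0.2003]
eef_rot: [180.0, 0.0, -150.8]
contact_force: [1.0, -0.4, -1.2]
gripper_width: 0.0394
gripper_force: 50.0
```

drive_tool(
  increments=[
    [[-1,-0.3,0.4,0,0],[-1,-0.629,0.803,0,0],[-1,-0.629,0.803,0,0]],
  ],
)

```text
time_s: 29.02
tcp_pos: [0.5353, -0.0734, 0.2002]
eef_rot: [180.0, 0.0, -150.9]
contact_force: [-0.1, 0.2, -1.0]
gripper_width: 0.0395
gripper_force: 50.0
```

drive_tool(
  increments=[
    [[-1,-0.3,0.4,0,0],[-1,-0.629,0.803,0,0],[-1,-0.629,0.803,0,0]],
  ],
)

```text
time_s: 29.4
tcp_pos: [0.5548, 0.047, 0.1999]
eef_rot: [180.0, -0.0, -150.9]
contact_force: [0.3, -0.5, -0.9]
gripper_width: 0.0396
gripper_force: 50.0
```

drive_tool(
  increments=[
    [[-1,-0.3,0.4,0,-0.025],[-1,-0.629,0.803,0,-0.05],[-1,-0.629,0.803,0,-0.075],[-1,-0.629,0.803,0,-0.1],[-1,-0.629,0.803,0,-0.122]],
  ],
)

```text
time_s: 30.02
tcp_pos: [0.5737, 0.164, 0.1997]
eef_rot: [180.0, -0.1, -107.0]
contact_force: [-0.5, -0.3, -1.2]
gripper_width: 0.0396
gripper_force: 50.0
```

drive_tool(
  increments=[
    [[-1,0,0,0,0],[-1,0,0,0,0]],
  ],
)

```text
time_s: 30.28
tcp_pos: [0.5736, 0.1646, 0.2001]
eef_rot: [180.0, -0.0, -107.4]
contact_force: [-0.4, -0.6, -1.0]
gripper_width: 0.0395
gripper_force: 50.0
```

```bash
cat >> h.py <<'E'
def endcheck(f,half,ztop,cols=(300,345)):
    "profile along tool x of held part: print mean gray per row and predicted row for ends"
    im,m=snap('wrist',f);a,_=load(f);s=r.get_state();t=np.array(s['tcp_pos']);y=np.radians(s['eef_rot'][2]);ex=np.array([np.cos(y),np.sin(y),0])
    print(s['time_s'],t,s['eef_rot'],s['gripper_width'],s['contact_force'])
    for o in (half-4,half-2,half,half+2,half+4): print(o,np.round(proj(m,t+ex*o/1000+[0,0,ztop/1000]),1))
    print(list(zip(range(180,270,2),a[180:270:2,cols[0]:cols[1]].mean((1,2)).round().astype(int))))
E
python3 - <<'E'
from h import *
endcheck('w12',30,3.6)
E
```

```text
30.325 [0.57357147 0.16489608 0.20020362] [ 1.79988181e+02 -1.76357983e-02 -1.07355450e+02] 0.039408155550672355 [-0.2053774   0.58732228 -1.61205343]
26 [323.9 245.3]
28 [323.9 240.9]
30 [323.9 236.4]
32 [323.9 231.9]
34 [323.9 227.4]
[(180, np.int64(208)), (182, np.int64(207)), (184, np.int64(200)), (186, np.int64(172)), (188, np.int64(135)), (190, np.int64(147)), (192, np.int64(182)), (194, np.int64(217)), (196, np.int64(222)), (198, np.int64(218)), (200, np.int64(219)), (202, np.int64(220)), (204, np.int64(220)), (206, np.int64(223)), (208, np.int64(222)), (210, np.int64(222)), (212, np.int64(222)), (214, np.int64(221)), (216, np.int64(221)), (218, np.int64(221)), (220, np.int64(221)), (222, np.int64(220)), (224, np.int64(220)), (226, np.int64(220)), (228, np.int64(220)), (230, np.int64(211)), (232, np.int64(134)), (234, np.int64(132)), (236, np.int64(134)), (238, np.int64(132)), (240, np.int64(144)), (242, np.int64(215)), (244, np.int64(223)), (246, np.int64(222)), (248, np.int64(222)), (250, np.int64(222)), (252, np.int64(218)), (254, np.int64(198)), (256, np.int64(190)), (258, np.int64(188)), (260, np.int64(188)), (262, np.int64(192)), (264, np.int64(206)), (266, np.int64(221)), (268, np.int64(221))]
```

drive_tool(
  increments=[
    [[-1,0.008,0.008,0.3,0],[-1,0.008,0.008,0.6,0],[-1,0.008,0.008,0.88,0],[-1,0.008,0.008,0.88,0],[-1,0.008,0.008,0.88,0]],
  ],
)

```text
time_s: 30.95
tcp_pos: [0.5731, 0.1653, 0.096]
eef_rot: [-179.9, 0.0, -107.2]
contact_force: [0.1, -0.5, -1.1]
gripper_width: 0.0396
gripper_force: 50.0
```

drive_tool(
  increments=[
    [[-1,0,0,0.04,0],[-1,0,0,0.08,0],[-1,0,0,0.12,0],[-1,0,0,0.15,0],[-1,0,0,0.15,0]],
  ],
)

```text
time_s: 31.58
tcp_pos: [0.572, 0.165, 0.0763]
eef_rot: [180.0, -0.0, -107.2]
contact_force: [-0.8, -0.7, -1.6]
gripper_width: 0.0393
gripper_force: 50.0
```

drive_tool(
  increments=[
    [[-1,0,0,0.07,0],[-1,0,0,0.14,0],[-1,0,0,0.21,0],[-1,0,0,0.21,0]],
  ],
)

```text
time_s: 32.08
tcp_pos: [0.5716, 0.1647, 0.0505]
eef_rot: [179.9, -0.1, -107.2]
contact_force: [-0.3, 0.5, -1.1]
gripper_width: 0.0394
gripper_force: 50.0
```

drive_tool(
  increments=[
    [[-1,0,0,0.01,0],[-1,0,0,0.01,0],[-1,0,0,0.015,0],[-1,0,0,0.015,0]],
  ],
)

```text
time_s: 32.58
tcp_pos: [0.5723, 0.1651, 0.0499]
eef_rot: [-180.0, 0.0, -107.2]
contact_force: [0.4, 0.1, -1.8]
gripper_width: 0.039
gripper_force: 50.0
```

drive_tool(
  increments=[
    [[-1,0,0,0.006,0],[-1,0,0,0.006,0],[0.3,0,0,0.006,0],[0.3,0,0,0.006,0],[0.3,0,0,0.006,0]],
  ],
)

```text
time_s: 33.2
tcp_pos: [0.5722, 0.1651, 0.049]
eef_rot: [-180.0, -0.0, -107.2]
contact_force: [-0.1, 0.9, -1.2]
gripper_width: 0.0563
gripper_force: 0.0
```

drive_tool(
  increments=[
    [[0.3,0,0,-0.1,0],[0.3,0,0,-0.4,0],[0.3,0,0,-0.8,0],[0.3,0,0,-1,0],[0.3,0,0,-1,0]],
  ],
)

```text
time_s: 33.83
tcp_pos: [0.5735, 0.1658, 0.1725]
eef_rot: [-179.8, 0.2, -107.1]
contact_force: [0.5, -0.3, -0.3]
gripper_width: 0.0568
gripper_force: 0.0
```

drive_tool(
  increments=[
    [[1,0.4,-0.13,-0.25,0],[1,0.808,-0.27,-0.25,0],[1,0.808,-0.27,-0.25,0]],
  ],
)

```text
time_s: 34.2
tcp_pos: [0.574, 0.0601, 0.1991]
eef_rot: [180.0, -0.0, -107.3]
contact_force: [0.1, 0.6, -0.9]
gripper_width: 0.0812
gripper_force: 0.0
```

drive_tool(
  increments=[
    [[1,0.4,-0.13,0,0],[1,0.808,-0.27,0,0],[1,0.808,-0.27,0,0]],
  ],
)

```text
time_s: 34.58
tcp_pos: [0.5763, -0.0416, 0.1984]
eef_rot: [179.9, -0.0, -107.3]
contact_force: [0.0, 0.8, -0.3]
gripper_width: 0.0877
gripper_force: 0.0
```

drive_tool(
  increments=[
    [[1,0.4,-0.13,0,0],[1,0.808,-0.27,0,0],[1,0.808,-0.27,0,0]],
  ],
)

```text
time_s: 34.95
tcp_pos: [0.5789, -0.1434, 0.1983]
eef_rot: [179.9, -0.0, -107.3]
contact_force: [0.5, 0.8, -0.2]
gripper_width: 0.0876
gripper_force: 0.0
```

drive_tool(
  increments=[
    [[1,0.4,-0.13,0,0.025],[1,0.808,-0.27,0,0.05],[1,0.808,-0.27,0,0.075],[1,0.808,-0.27,0,0.091],[1,0.808,-0.27,0,0.091]],
  ],
)

```text
time_s: 35.58
tcp_pos: [0.5818, -0.2426, 0.1986]
eef_rot: [180.0, -0.0, -139.8]
contact_force: [0.0, 0.1, 0.1]
gripper_width: 0.0874
gripper_force: 0.0
```

drive_tool(
  increments=[
    [[1,0,0,0,0.03],[1,0,0,0,0.06],[1,0,0,0,0.091],[1,0,0,0,0.091],[1,0,0,0,0.091]],
  ],
)

```text
time_s: 36.2
tcp_pos: [0.5818, -0.2431, 0.199]
eef_rot: [180.0, -0.0, -172.4]
contact_force: [0.1, 0.7, 0.9]
gripper_width: 0.0877
gripper_force: 0.0
```

Run:
```python
from h import *
snap('wrist','w13');snap('top','top13');snap('side','side13')
s=r.get_state();print(s['time_s'],s['tcp_pos'],s['eef_rot'])
grays('w13',z=.006)
```

```text
36.35 [ 0.58167887 -0.24349176  0.19900337] [ 1.79997549e+02 -2.10046589e-03 -1.72520941e+02]
w13 (622, 231) 2131.5 (array([559.8,  53.3]), array([83.7, 48.5]), 21.4) touch
w13 (319, 134) 2928.5 (array([ 510.9, -254.8]), array([60.8, 42.2]), 7.5) 
w13 (623, 74) 839.5 (array([422.3,   8.5]), array([32.1, 29.2]), -68.8) 
w13 (406, 49) 1712.5 (array([ 428. , -188.7]), array([40.1, 38.6]), -82.4) 
w13 (244, 32) 3067.5 (array([ 433. , -332.4]), array([54.6, 42.1]), -0.0)
```

drive_tool(
  increments=[
    [[1,0.3,-0.014,0.2,0],[1,0.585,-0.014,0.6,0],[1,0.585,-0.014,0.8,0],[1,0.585,-0.014,0.8,0]],
  ],
)

```text
time_s: 36.85
tcp_pos: [0.5109, -0.2543, 0.1017]
eef_rot: [179.9, -0.2, -172.6]
contact_force: [-0.2, -0.0, 0.3]
gripper_width: 0.088
gripper_force: 0.0
```

drive_tool(
  increments=[
    [[1,0,0,0.4,0],[1,0,0,0.7,0],[1,0,0,0.75,0],[1,0,0,0.75,0],[1,0,0,0.753,0]],
  ],
)

```text
time_s: 37.48
tcp_pos: [0.5138, -0.2546, 0.0146]
eef_rot: [-179.9, 0.2, -172.6]
contact_force: [0.7, 0.5, -0.0]
gripper_width: 0.0877
gripper_force: 0.0
```

drive_tool(
  increments=[
    [[-1,0,0,0,0],[-1,0,0,0,0],[-1,0,0,0,0],[-1,0,0,0,0],[-1,0,0,0,0]],
  ],
  squeeze=50,
)

```text
time_s: 38.1
tcp_pos: [0.5122, -0.2543, 0.0127]
eef_rot: [180.0, -0.0, -172.7]
contact_force: [0.9, -0.2, 0.7]
gripper_width: 0.0435
gripper_force: 0.0
```

drive_tool(
  increments=[
    [[-1,0,0,0,0],[-1,0,0,0,0],[-1,0,0,-0.2,0],[-1,0,0,-0.6,0],[-1,0,0,-1,0]],
  ],
)

```text
time_s: 38.72
tcp_pos: [0.5117, -0.2542, 0.1336]
eef_rot: [180.0, -0.1, -172.7]
contact_force: [1.3, 0.3, -1.2]
gripper_width: 0.0391
gripper_force: 50.0
```

drive_tool(
  increments=[
    [[-1,0,0,-0.3,0],[-1,-0.12,0.4,-0.55,0],[-1,-0.238,0.852,-0.55,0],[-1,-0.238,0.852,-0.55,0]],
  ],
)

```text
time_s: 39.22
tcp_pos: [0.528, -0.1464, 0.1993]
eef_rot: [180.0, 0.1, -172.5]
contact_force: [0.8, -0.4, -0.7]
gripper_width: 0.0387
gripper_force: 50.0
```

drive_tool(
  increments=[
    [[-1,-0.12,0.4,0,0],[-1,-0.238,0.852,0,0],[-1,-0.238,0.852,0,0]],
  ],
)

```text
time_s: 39.6
tcp_pos: [0.5431, -0.0418, 0.1984]
eef_rot: [180.0, -0.0, -172.5]
contact_force: [-0.7, -0.1, -0.3]
gripper_width: 0.0387
gripper_force: 50.0
```

drive_tool(
  increments=[
    [[-1,-0.12,0.4,0,0],[-1,-0.238,0.852,0,0],[-1,-0.238,0.852,0,0]],
  ],
)

```text
time_s: 39.98
tcp_pos: [0.5585, 0.0627, 0.1982]
eef_rot: [-180.0, -0.0, -172.5]
contact_force: [0.3, -0.8, -0.9]
gripper_width: 0.0387
gripper_force: 50.0
```

drive_tool(
  increments=[
    [[-1,-0.12,0.4,0,-0.02],[-1,-0.238,0.852,0,-0.04],[-1,-0.238,0.852,0,-0.065],[-1,-0.238,0.852,0,-0.091],[-1,-0.238,0.852,0,-0.091]],
  ],
)

```text
time_s: 40.6
tcp_pos: [0.5734, 0.1645, 0.1983]
eef_rot: [180.0, -0.1, -140.0]
contact_force: [-0.6, -0.8, -0.6]
gripper_width: 0.0391
gripper_force: 50.0
```

drive_tool(
  increments=[
    [[-1,0,0,0,-0.03],[-1,0,0,0,-0.06],[-1,0,0,0,-0.091],[-1,0,0,0,-0.091],[-1,0,0,0,-0.091]],
  ],
)

```text
time_s: 41.22
tcp_pos: [0.5734, 0.1652, 0.1986]
eef_rot: [180.0, -0.0, -107.5]
contact_force: [-0.2, -0.4, -0.7]
gripper_width: 0.0385
gripper_force: 50.0
```

Run:
```python
from h import *
endcheck('w14',30,-6.7)
snap('top','top14')
a,_=load('w14');print(a[236:256:3,270:380:6].mean(2).astype(int))
```

```text
41.275 [0.57343256 0.16539579 0.19865888] [ 1.79995017e+02 -5.27644687e-03 -1.07456576e+02] 0.03861443606836052 [-0.07253115  0.43217261 -1.10251848]
26 [323.7 238.3]
28 [323.7 234.1]
30 [323.7 229.9]
32 [323.7 225.7]
34 [323.7 221.4]
[(180, np.int64(210)), (182, np.int64(204)), (184, np.int64(198)), (186, np.int64(162)), (188, np.int64(122)), (190, np.int64(204)), (192, np.int64(226)), (194, np.int64(225)), (196, np.int64(213)), (198, np.int64(209)), (200, np.int64(211)), (202, np.int64(223)), (204, np.int64(224)), (206, np.int64(225)), (208, np.int64(223)), (210, np.int64(222)), (212, np.int64(222)), (214, np.int64(223)), (216, np.int64(220)), (218, np.int64(220)), (220, np.int64(220)), (222, np.int64(221)), (224, np.int64(220)), (226, np.int64(136)), (228, np.int64(168)), (230, np.int64(207)), (232, np.int64(210)), (234, np.int64(209)), (236, np.int64(209)), (238, np.int64(207)), (240, np.int64(190)), (242, np.int64(183)), (244, np.int64(180)), (246, np.int64(180)), (248, np.int64(184)), (250, np.int64(197)), (252, np.int64(208)), (254, np.int64(209)), (256, np.int64(208)), (258, np.int64(208)), (260, np.int64(209)), (262, np.int64(208)), (264, np.int64(208)), (266, np.int64(208)), (268, np.int64(206))]
[[ 51 220 200 208 209 206 206 211 208 214 208 212 206 208 209 211 216 127
   49]
 [ 58 209 202 208 209 204 209 212 207 142 208 211 205 210 210 208 212 125
   48]
 [ 50 218 200 208 209 207 209 212 114 108 207 209 205 209 210 211 204  73
   47]
 [ 53 218 195 208 211 206 206 212 103 103 196 209 204 214 206 211 134  62
   42]
 [ 45 215 199 206 208 209 206 212 137 100 210 213 207 209 208 211  85  47
   48]
 [ 34 152 193 206 207 207 205 213 209 177 206 214 206 211 184 212  72  46
   53]
 [ 39 131 193 207 208 211 211 213 206 212 204 211 205 209 118 183  82  42
   51]]
```

drive_tool(
  increments=[
    [[-1,-0.013,0.005,0.3,0],[-1,-0.013,0.005,0.6,0],[-1,-0.013,0.005,0.87,0],[-1,-0.013,0.005,0.87,0],[-1,-0.013,0.005,0.87,0]],
  ],
)

```text
time_s: 41.95
tcp_pos: [0.5741, 0.1679, 0.0955]
eef_rot: [-179.9, 0.0, -107.2]
contact_force: [0.2, 0.1, 0.2]
gripper_width: 0.0389
gripper_force: 50.0
```

drive_tool(
  increments=[
    [[-1,0,0,0.04,0],[-1,0,0,0.08,0],[-1,0,0,0.12,0],[-1,0,0,0.15,0],[-1,0,0,0.15,0]],
  ],
)

```text
time_s: 42.58
tcp_pos: [0.5731, 0.1674, 0.0759]
eef_rot: [180.0, -0.0, -107.2]
contact_force: [-0.6, 0.3, -0.6]
gripper_width: 0.0386
gripper_force: 50.0
```

drive_tool(
  increments=[
    [[-1,0,0,0.02,0],[-1,0,0,0.04,0],[-1,0,0,0.06,0],[-1,0,0,0.072,0],[-1,0,0,0.072,0]],
  ],
)

```text
time_s: 43.2
tcp_pos: [0.5732, 0.1675, 0.0675]
eef_rot: [180.0, -0.0, -107.2]
contact_force: [0.1, -0.6, -0.3]
gripper_width: 0.0388
gripper_force: 50.0
```

drive_tool(
  increments=[
    [[-1,0,0,0.006,0],[-1,0,0,0.012,0],[-1,0,0,0.012,0],[0.3,0,0,0.012,0],[0.3,0,0,0.012,0]],
  ],
)

```text
time_s: 43.82
tcp_pos: [0.5734, 0.1676, 0.0663]
eef_rot: [-180.0, 0.0, -107.2]
contact_force: [0.7, -0.4, 0.5]
gripper_width: 0.053
gripper_force: 0.0
```

drive_tool(
  increments=[
    [[0.3,0,0,0,0],[0.3,0,0,-0.2,0],[0.3,0,0,-0.6,0],[0.3,0,0,-1,0],[0.3,0,0,-1,0]],
  ],
)

```text
time_s: 44.45
tcp_pos: [0.5755, 0.1686, 0.1909]
eef_rot: [-179.7, 0.3, -107.1]
contact_force: [-0.8, 0.5, -0.2]
gripper_width: 0.0569
gripper_force: 0.0
```

drive_tool(
  increments=[
    [[1,0.4,-0.06,-0.1,0],[1,0.83,-0.131,-0.1,0],[1,0.83,-0.131,-0.1,0]],
  ],
)

```text
time_s: 44.82
tcp_pos: [0.5579, 0.065, 0.198]
eef_rot: [180.0, -0.0, -107.3]
contact_force: [-1.1, 0.7, 0.5]
gripper_width: 0.0811
gripper_force: 0.0
```

drive_tool(
  increments=[
    [[1,0.4,-0.06,0,0],[1,0.83,-0.131,0,0],[1,0.83,-0.131,0,0]],
  ],
)

```text
time_s: 45.2
tcp_pos: [0.5438, -0.0343, 0.1977]
eef_rot: [180.0, -0.0, -107.3]
contact_force: [1.3, -0.7, -0.1]
gripper_width: 0.0874
gripper_force: 0.0
```

drive_tool(
  increments=[
    [[1,0.4,-0.06,0,0],[1,0.83,-0.131,0,0],[1,0.83,-0.131,0,0]],
  ],
)

```text
time_s: 45.58
tcp_pos: [0.5298, -0.1336, 0.1976]
eef_rot: [180.0, -0.0, -107.3]
contact_force: [-0.4, -0.1, -0.2]
gripper_width: 0.0877
gripper_force: 0.0
```

drive_tool(
  increments=[
    [[1,0.4,-0.06,0,0],[1,0.83,-0.131,0,0],[1,0.83,-0.131,0,0]],
  ],
)

```text
time_s: 45.95
tcp_pos: [0.5157, -0.2332, 0.1975]
eef_rot: [180.0, -0.0, -107.3]
contact_force: [-0.5, 0.2, 0.1]
gripper_width: 0.0876
gripper_force: 0.0
```

drive_tool(
  increments=[
    [[1,0.4,-0.06,0,0.025],[1,0.83,-0.131,0,0.05],[1,0.83,-0.131,0,0.075],[1,0.83,-0.131,0,0.101],[1,0.83,-0.131,0,0.101]],
  ],
)

```text
time_s: 46.58
tcp_pos: [0.5022, -0.3304, 0.1978]
eef_rot: [180.0, -0.0, -143.4]
contact_force: [0.8, -0.1, 0.4]
gripper_width: 0.0875
gripper_force: 0.0
```

drive_tool(
  increments=[
    [[1,0,0,0,0.03],[1,0,0,0,0.06],[1,0,0,0,0.09],[1,0,0,0,0.101],[1,0,0,0,0.101]],
  ],
)

```text
time_s: 47.2
tcp_pos: [0.502, -0.3306, 0.1981]
eef_rot: [180.0, 0.0, -179.6]
contact_force: [1.2, 0.0, 0.0]
gripper_width: 0.0874
gripper_force: 0.0
```

Run:
```python
from h import *
snap('wrist','w15');snap('top','top15');snap('side','side15')
s=r.get_state();print(s['time_s'],s['tcp_pos'],s['eef_rot'])
grays('w15',z=.006)
```

```text
47.35 [ 0.50176937 -0.33102125  0.19816675] [ 1.79998782e+02  5.20243858e-04 -1.79670828e+02]
w15 (33, 215) 1191.0 (array([ 509.3, -622.6]), array([84.5, 16.8]), -67.1) 
w15 (473, 134) 1471.0 (array([ 428.4, -188.9]), array([41.8, 38. ]), -89.6) 
w15 (320, 133) 2916.5 (array([ 428.9, -332.9]), array([61.7, 41.3]), -0.4) 
w15 (33, 45) 3749.5 (array([ 357.2, -594. ]), array([71. , 66.1]), -62.0)
```

drive_tool(
  increments=[
    [[1,0.3,-0.012,0.2,0],[1,0.6,-0.012,0.6,0],[1,0.6,-0.012,0.8,0],[1,0.6,-0.012,0.8,0]],
  ],
)

```text
time_s: 47.85
tcp_pos: [0.4283, -0.3327, 0.1009]
eef_rot: [179.9, -0.2, -179.8]
contact_force: [0.1, -1.0, 0.5]
gripper_width: 0.0874
gripper_force: 0.0
```

drive_tool(
  increments=[
    [[1,0,0,0.4,0],[1,0,0,0.7,0],[1,0,0,0.745,0],[1,0,0,0.745,0],[1,0,0,0.747,0]],
  ],
)

```text
time_s: 48.48
tcp_pos: [0.431, -0.3336, 0.0144]
eef_rot: [-179.9, 0.2, -179.8]
contact_force: [-0.3, -0.1, 0.9]
gripper_width: 0.0877
gripper_force: 0.0
```

drive_tool(
  increments=[
    [[-1,0,0,0,0],[-1,0,0,0,0],[-1,0,0,0,0],[-1,0,0,0,0],[-1,0,0,0,0]],
  ],
  squeeze=50,
)

```text
time_s: 49.1
tcp_pos: [0.4294, -0.3331, 0.0125]
eef_rot: [180.0, -0.0, -179.9]
contact_force: [0.4, 0.4, 0.2]
gripper_width: 0.0431
gripper_force: 0.0
```

drive_tool(
  increments=[
    [[-1,0,0,0,0],[-1,0,0,0,0],[-1,0,0,-0.2,0],[-1,0,0,-0.6,0],[-1,0,0,-1,0]],
  ],
)

```text
time_s: 49.72
tcp_pos: [0.429, -0.3329, 0.1335]
eef_rot: [180.0, -0.1, -179.9]
contact_force: [0.9, 0.0, -0.6]
gripper_width: 0.0389
gripper_force: 50.0
```

drive_tool(
  increments=[
    [[-1,0,0,-0.3,0],[-1,-0.12,0.4,-0.55,0],[-1,-0.24,0.833,-0.55,0],[-1,-0.24,0.833,-0.55,0]],
  ],
)

```text
time_s: 50.22
tcp_pos: [0.4589, -0.2304, 0.1992]
eef_rot: [180.0, 0.1, -179.7]
contact_force: [0.4, -0.4, -0.3]
gripper_width: 0.0386
gripper_force: 50.0
```

drive_tool(
  increments=[
    [[-1,-0.12,0.4,0,0],[-1,-0.24,0.833,0,0],[-1,-0.24,0.833,0,0]],
  ],
)

```text
time_s: 50.6
tcp_pos: [0.4873, -0.1309, 0.1984]
eef_rot: [180.0, -0.0, -179.7]
contact_force: [-0.5, -0.6, -0.1]
gripper_width: 0.0387
gripper_force: 50.0
```

drive_tool(
  increments=[
    [[-1,-0.12,0.4,0,0],[-1,-0.24,0.833,0,0],[-1,-0.24,0.833,0,0]],
  ],
)

```text
time_s: 50.98
tcp_pos: [0.516, -0.0314, 0.1982]
eef_rot: [-180.0, -0.0, -179.7]
contact_force: [-0.3, -1.0, -1.8]
gripper_width: 0.0388
gripper_force: 50.0
```

drive_tool(
  increments=[
    [[-1,-0.12,0.4,0,0],[-1,-0.24,0.833,0,0],[-1,-0.24,0.833,0,0]],
  ],
)

```text
time_s: 51.35
tcp_pos: [0.5446, 0.0682, 0.198]
eef_rot: [-180.0, -0.0, -179.8]
contact_force: [0.7, -0.2, -0.3]
gripper_width: 0.0393
gripper_force: 50.0
```

drive_tool(
  increments=[
    [[-1,-0.12,0.4,0,-0.025],[-1,-0.24,0.833,0,-0.05],[-1,-0.24,0.833,0,-0.075],[-1,-0.24,0.833,0,-0.101],[-1,-0.24,0.833,0,-0.101]],
  ],
)

```text
time_s: 51.98
tcp_pos: [0.5724, 0.1653, 0.1982]
eef_rot: [180.0, -0.1, -143.7]
contact_force: [-0.1, -0.7, -0.5]
gripper_width: 0.0388
gripper_force: 50.0
```

drive_tool(
  increments=[
    [[-1,0,0,0,-0.03],[-1,0,0,0,-0.06],[-1,0,0,0,-0.09],[-1,0,0,0,-0.101],[-1,0,0,0,-0.101]],
  ],
)

```text
time_s: 52.6
tcp_pos: [0.5724, 0.1658, 0.1985]
eef_rot: [180.0, -0.0, -107.4]
contact_force: [0.0, -0.3, -1.3]
gripper_width: 0.0386
gripper_force: 50.0
```

Run:
```python
from h import *
endcheck('w16',30,-6.5)
```

```text
52.65 [0.57243381 0.16601968 0.19853563] [ 1.79989985e+02 -9.55856403e-03 -1.07465666e+02] 0.038803144222801726 [-0.07382916  0.03106402 -0.98890188]
26 [323.7 238.5]
28 [323.7 234.3]
30 [323.7 230.1]
32 [323.7 225.8]
34 [323.7 221.6]
[(180, np.int64(211)), (182, np.int64(205)), (184, np.int64(195)), (186, np.int64(149)), (188, np.int64(114)), (190, np.int64(204)), (192, np.int64(217)), (194, np.int64(215)), (196, np.int64(206)), (198, np.int64(199)), (200, np.int64(201)), (202, np.int64(212)), (204, np.int64(215)), (206, np.int64(214)), (208, np.int64(214)), (210, np.int64(214)), (212, np.int64(214)), (214, np.int64(213)), (216, np.int64(213)), (218, np.int64(212)), (220, np.int64(212)), (222, np.int64(212)), (224, np.int64(212)), (226, np.int64(200)), (228, np.int64(125)), (230, np.int64(181)), (232, np.int64(208)), (234, np.int64(209)), (236, np.int64(209)), (238, np.int64(209)), (240, np.int64(204)), (242, np.int64(188)), (244, np.int64(181)), (246, np.int64(179)), (248, np.int64(181)), (250, np.int64(185)), (252, np.int64(200)), (254, np.int64(209)), (256, np.int64(209)), (258, np.int64(208)), (260, np.int64(208)), (262, np.int64(208)), (264, np.int64(208)), (266, np.int64(208)), (268, np.int64(206))]
```

drive_tool(
  increments=[
    [[-1,-0.004,-0.003,0.3,0],[-1,-0.004,-0.003,0.6,0],[-1,-0.004,-0.003,0.82,0],[-1,-0.004,-0.003,0.82,0],[-1,-0.004,-0.003,0.82,0]],
  ],
)

```text
time_s: 53.28
tcp_pos: [0.5737, 0.1674, 0.1013]
eef_rot: [-179.9, 0.0, -107.2]
contact_force: [-0.7, -0.1, -0.6]
gripper_width: 0.0389
gripper_force: 50.0
```

drive_tool(
  increments=[
    [[-1,0,0,0.04,0],[-1,0,0,0.08,0],[-1,0,0,0.12,0],[-1,0,0,0.15,0],[-1,0,0,0.15,0]],
  ],
)

```text
time_s: 53.9
tcp_pos: [0.5727, 0.1673, 0.0817]
eef_rot: [180.0, -0.0, -107.2]
contact_force: [-0.5, -0.0, -1.0]
gripper_width: 0.0383
gripper_force: 50.0
```

drive_tool(
  increments=[
    [[-1,0,0,0.02,0],[-1,0,0,0.04,0],[-1,0,0,0.06,0],[-1,0,0,0.07,0],[-1,0,0,0.07,0]],
  ],
)

```text
time_s: 54.52
tcp_pos: [0.5729, 0.1673, 0.0736]
eef_rot: [180.0, -0.0, -107.2]
contact_force: [0.7, -0.5, -0.7]
gripper_width: 0.0386
gripper_force: 50.0
```

drive_tool(
  increments=[
    [[-1,0,0,0.007,0],[-1,0,0,0.014,0],[-1,0,0,0.014,0],[0.3,0,0,0.014,0],[0.3,0,0,0.014,0]],
  ],
)

```text
time_s: 55.15
tcp_pos: [0.573, 0.1674, 0.0722]
eef_rot: [-180.0, 0.0, -107.2]
contact_force: [0.1, -0.4, 0.3]
gripper_width: 0.053
gripper_force: 0.0
```

drive_tool(
  increments=[
    [[0.3,0,0,0,0],[0.3,0,0,-0.2,0],[0.3,0,0,-0.6,0],[0.3,0,0,-1,0],[0.3,0,0,-1,0]],
  ],
)

```text
time_s: 55.78
tcp_pos: [0.5751, 0.1684, 0.1967]
eef_rot: [-179.7, 0.3, -107.1]
contact_force: [0.3, 0.8, -1.2]
gripper_width: 0.0566
gripper_force: 0.0
```

drive_tool(
  increments=[
    [[1,0.4,0.05,-0.05,0],[1,0.863,0.093,-0.05,0],[1,0.863,0.093,-0.05,0]],
  ],
)

```text
time_s: 56.15
tcp_pos: [0.5298, 0.0691, 0.1979]
eef_rot: [180.0, -0.0, -107.3]
contact_force: [-0.1, 0.8, 1.0]
gripper_width: 0.0812
gripper_force: 0.0
```

drive_tool(
  increments=[
    [[1,0.4,0.05,0,0],[1,0.863,0.093,0,0],[1,0.863,0.093,0,0]],
  ],
)

```text
time_s: 56.52
tcp_pos: [0.4891, -0.0259, 0.1978]
eef_rot: [180.0, -0.0, -107.3]
contact_force: [1.1, 0.9, -0.6]
gripper_width: 0.0876
gripper_force: 0.0
```

drive_tool(
  increments=[
    [[1,0.4,0.05,0,0],[1,0.863,0.093,0,0],[1,0.863,0.093,0,0],[1,0.863,0.093,0,0]],
  ],
)

```text
time_s: 57.02
tcp_pos: [0.4499, -0.1193, 0.198]
eef_rot: [-180.0, 0.0, -107.2]
contact_force: [-0.2, 0.2, 0.5]
gripper_width: 0.0876
gripper_force: 0.0
```

Run:
```python
from h import *
snap('wrist','w17');snap('top','top17');snap('side','side17')
s=r.get_state();print(s['time_s'],s['tcp_pos'],s['eef_rot'])
grays('w17',z=.010)
a,m=load('w17');b=((a.min(2)>100)*255).astype(np.uint8);b[260:]=0
for c in cv2.findContours(b,0,2)[0]:
    if cv2.contourArea(c)>500:
        P=np.array([pt(m,q,.01)[:2] for q in c.reshape(-1,2).astype(float)])*1000
        print(cv2.minEnclosingCircle(P.astype(np.float32)))
```

```text
57.175 [ 0.44995087 -0.11863854  0.19796033] [ 1.79995784e+02 -1.46526595e-03 -1.07078616e+02]
w17 (323, 133) 1401.5 (array([ 428. , -188.6]), array([38.4, 38.1]), 72.7) 
w17 (560, 123) 40546.0 (array([ 220.9, -116.6]), array([275.5, 148.9]), 86.5) touch
((428.2030334472656, -188.77931213378906), 19.59128189086914)
((220.73345947265625, -116.61839294433594), 156.4888153076172)
```

drive_tool(
  increments=[
    [[1,0.3,0,0.2,0],[1,0.605,0,0.6,0],[1,0.605,0,0.8,0],[1,0.605,0,0.8,0]],
  ],
)

```text
time_s: 57.68
tcp_pos: [0.427, -0.1885, 0.1005]
eef_rot: [179.8, -0.1, -107.1]
contact_force: [0.3, 0.0, 0.9]
gripper_width: 0.0876
gripper_force: 0.0
```

drive_tool(
  increments=[
    [[1,0,0,0.4,0],[1,0,0,0.7,0],[1,0,0,0.74,0],[1,0,0,0.74,0],[1,0,0,0.742,0]],
  ],
)

```text
time_s: 58.3
tcp_pos: [0.4294, -0.1888, 0.0147]
eef_rot: [-179.8, 0.0, -107.1]
contact_force: [-0.1, -0.1, 0.6]
gripper_width: 0.0878
gripper_force: 0.0
```

drive_tool(
  increments=[
    [[-1,0,0,0,0],[-1,0,0,0,0],[-1,0,0,0,0],[-1,0,0,0,0],[-1,0,0,0,0]],
  ],
  squeeze=50,
)

```text
time_s: 58.92
tcp_pos: [0.4278, -0.189, 0.013]
eef_rot: [180.0, -0.0, -107.2]
contact_force: [-1.0, 0.4, 0.4]
gripper_width: 0.0429
gripper_force: 0.0
```

drive_tool(
  increments=[
    [[-1,0,0,0,0],[-1,0,0,0,0],[-1,0,0,-0.2,0],[-1,0,0,-0.6,0],[-1,0,0,-1,0]],
  ],
)

```text
time_s: 59.55
tcp_pos: [0.4273, -0.1889, 0.1341]
eef_rot: [179.9, -0.0, -107.2]
contact_force: [1.5, 0.9, -1.1]
gripper_width: 0.0357
gripper_force: 50.0
```

drive_tool(
  increments=[
    [[-1,0,0,-0.3,0],[-1,-0.4,-0.035,-0.55,0],[-1,-0.798,-0.071,-0.55,0],[-1,-0.798,-0.071,-0.55,0]],
  ],
)

```text
time_s: 60.05
tcp_pos: [0.4652, -0.0978, 0.1994]
eef_rot: [-179.9, 0.1, -107.0]
contact_force: [-0.6, 0.7, -0.6]
gripper_width: 0.0358
gripper_force: 50.0
```

drive_tool(
  increments=[
    [[-1,-0.4,-0.035,0,0],[-1,-0.798,-0.071,0,0],[-1,-0.798,-0.071,0,0]],
  ],
)

```text
time_s: 60.42
tcp_pos: [0.5013, -0.0093, 0.1985]
eef_rot: [180.0, -0.0, -107.0]
contact_force: [0.3, -0.2, -1.4]
gripper_width: 0.0359
gripper_force: 50.0
```

drive_tool(
  increments=[
    [[-1,-0.4,-0.035,0,0],[-1,-0.798,-0.071,0,0],[-1,-0.798,-0.071,0,0]],
  ],
)

```text
time_s: 60.8
tcp_pos: [0.5376, 0.0792, 0.1983]
eef_rot: [180.0, -0.0, -107.1]
contact_force: [0.1, -0.7, -1.6]
gripper_width: 0.0361
gripper_force: 50.0
```

drive_tool(
  increments=[
    [[-1,-0.2,-0.02,0,0],[-1,-0.4,-0.035,0,0],[-1,-0.798,-0.071,0,0],[-1,-0.798,-0.071,0,0],[-1,-0.798,-0.071,0,0]],
  ],
)

```text
time_s: 61.42
tcp_pos: [0.5732, 0.1671, 0.1986]
eef_rot: [180.0, -0.0, -107.1]
contact_force: [0.3, -0.8, -0.3]
gripper_width: 0.0357
gripper_force: 50.0
```

Run:
```python
from h import *
endcheck('w18',19,-3,(321,327))
a,m=load('w18');s=r.get_state();print(camera_model('wrist')['tvec']-np.array(m['tvec']))
# nest base corners again, predicted with N
N=np.array([.573,.1664]);y=np.radians(72.8);R=np.array([[np.cos(y),-np.sin(y)],[np.sin(y),np.cos(y)]])
for f in('side17','top17'):
  a,m=load(f)
  q=[np.round(proj(m,[*(N+R@np.array(p)/1000),z/1000]),1).tolist() for p,z in(((-115,50),8),((-115,-50),8),((50,-50),8),((0,0),65))];print(f,q)
a,m=load('side17');x,yv=map(int,proj(m,[*N,.065]))
C=cv2.resize(a[yv-37:yv+38,x-50:x+50],(800,600),interpolation=cv2.INTER_CUBIC);cv2.imwrite('pics/c18.png',C)
```

```text
61.475 [0.57311925 0.16670123 0.19875218] [ 1.79966774e+02 -3.33392141e-02 -1.07168108e+02] 0.03558879737962184 [-0.20824207 -0.73648487 -0.73918188]
15 [323.7 262.6]
17 [323.7 258.4]
19 [323.7 254.3]
21 [323.7 250.1]
23 [323.6 245.9]
[(180, np.int64(222)), (182, np.int64(207)), (184, np.int64(133)), (186, np.int64(109)), (188, np.int64(163)), (190, np.int64(207)), (192, np.int64(216)), (194, np.int64(213)), (196, np.int64(145)), (198, np.int64(107)), (200, np.int64(114)), (202, np.int64(181)), (204, np.int64(217)), (206, np.int64(214)), (208, np.int64(214)), (210, np.int64(213)), (212, np.int64(213)), (214, np.int64(214)), (216, np.int64(212)), (218, np.int64(213)), (220, np.int64(212)), (222, np.int64(212)), (224, np.int64(211)), (226, np.int64(211)), (228, np.int64(212)), (230, np.int64(211)), (232, np.int64(210)), (234, np.int64(211)), (236, np.int64(210)), (238, np.int64(210)), (240, np.int64(210)), (242, np.int64(210)), (244, np.int64(187)), (246, np.int64(117)), (248, np.int64(72)), (250, np.int64(107)), (252, np.int64(122)), (254, np.int64(130)), (256, np.int64(207)), (258, np.int64(221)), (260, np.int64(209)), (262, np.int64(210)), (264, np.int64(211)), (266, np.int64(213)), (268, np.int64(212))]
[-7.15359639e-05  1.53418204e-04  8.22335137e-05]
side17 [[341.8, 234.6], [371.0, 252.1], [407.1, 221.6], [384.1, 206.5]]
top17 [[279.1, 247.0], [289.7, 215.1], [236.8, 198.7], [245.3, 214.9]]
```

View pics/c18.png

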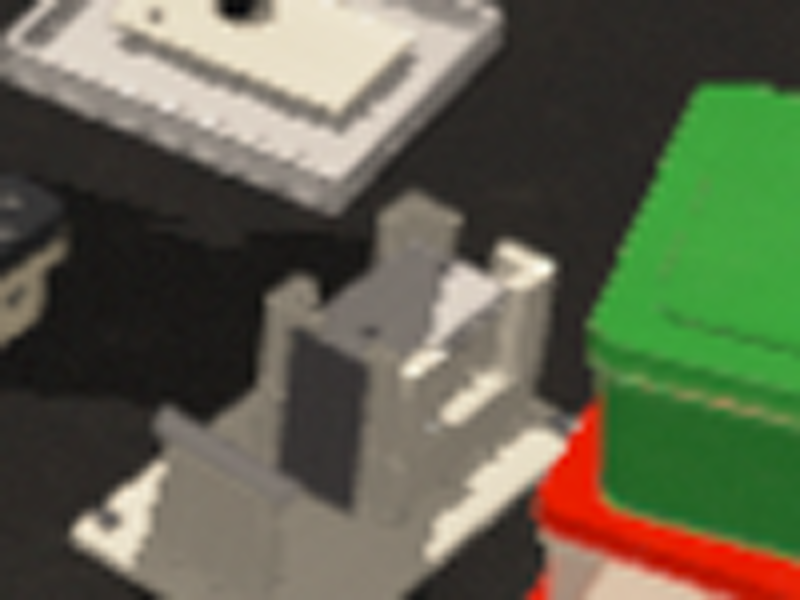

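drive_tool(
  increments=[
    [[-1,0.006,0,0.3,0],[-1,0.006,0,0.6,0],[-1,0.006,0,0.8,0],[-1,0.006,0,0.8,0],[-1,0.006,0,0.8,0]],
  ],
)

```text
time_s: 62.1
tcp_pos: [0.5738, 0.1662, 0.1043]
eef_rot: [-179.9, 0.0, -107.2]
contact_force: [0.5, 0.3, -0.0]
gripper_width: 0.0357
gripper_force: 50.0
```

drive_tool(
  increments=[
    [[-1,0,0,0.05,0],[-1,0,0,0.1,0],[-1,0,0,0.14,0],[-1,0,0,0.17,0],[-1,0,0,0.17,0]],
  ],
)

```text
time_s: 62.72
tcp_pos: [0.573, 0.1662, 0.0822]
eef_rot: [180.0, -0.0, -107.2]
contact_force: [0.3, 0.2, -0.9]
gripper_width: 0.0359
gripper_force: 50.0
```

drive_tool(
  increments=[
    [[-1,0,0,0.01,0],[-1,0,0,0.02,0],[-1,0,0,0.028,0],[-1,0,0,0.028,0],[-1,0,0,0.028,0]],
  ],
)

```text
time_s: 63.35
tcp_pos: [0.5732, 0.1663, 0.0793]
eef_rot: [-180.0, 0.0, -107.2]
contact_force: [0.1, -0.1, -0.5]
gripper_width: 0.0358
gripper_force: 50.0
```

drive_tool(
  increments=[
    [[-1,0,0,0.009,0],[-1,0,0,0.009,0],[-1,0,0,0.009,0],[0.3,0,0,0.009,0],[0.3,0,0,0.009,0]],
  ],
)

```text
time_s: 63.98
tcp_pos: [0.5733, 0.1663, 0.0783]
eef_rot: [-180.0, 0.0, -107.2]
contact_force: [0.7, -0.5, 0.1]
gripper_width: 0.0503
gripper_force: 0.0
```

drive_tool(
  increments=[
    [[0.3,0,0,0,0],[0.3,0,0,-0.2,0],[0.3,0,0,-0.6,0],[0.3,0,0,-1,0],[0.3,0,0,-1,0]],
  ],
)

```text
time_s: 64.6
tcp_pos: [0.5754, 0.1673, 0.2029]
eef_rot: [-179.7, 0.3, -107.1]
contact_force: [-0.4, -0.1, 0.4]
gripper_width: 0.0572
gripper_force: 0.0
```

drive_tool(
  increments=[
    [[0.3,-0.3,0,-0.05,0],[0.3,-0.6,0,-0.05,0],[0.3,-0.6,0,-0.05,0],[0.3,-0.6,0,-0.05,0]],
  ],
)

```text
time_s: 65.1
tcp_pos: [0.594, 0.2348, 0.2033]
eef_rot: [179.9, -0.1, -107.1]
contact_force: [-0.6, -0.7, -0.6]
gripper_width: 0.0573
gripper_force: 0.0
```

Run:
```python
from h import *
snap('wrist','w19');a,m=load('w19')
s=r.get_state();print(s['time_s'],s['tcp_pos'],s['eef_rot'])
N=np.array([.573,.1664]);print(proj(m,[*N,.075]),proj(m,[*N,.065]))
print([np.round(proj(m,[*N,.075]+np.array([.019*np.cos(t),.019*np.sin(t),0]))).tolist() for t in np.radians([73,163,253,343])])
cv2.imwrite('pics/c19.png',cv2.resize(a[30:255,170:470],(800,600),interpolation=cv2.INTER_CUBIC))
```

```text
65.15 [0.59399291 0.23447328 0.20362906] [ 1.79958078e+02 -4.83326410e-02 -1.07171784e+02]
(np.float64(322.68525408739436), np.float64(135.4619393290825)) (np.float64(322.6635248211549), np.float64(135.4676383717536))
[[323.0, 161.0], [348.0, 135.0], [323.0, 109.0], [298.0, 136.0]]
```

View pics/c19.png

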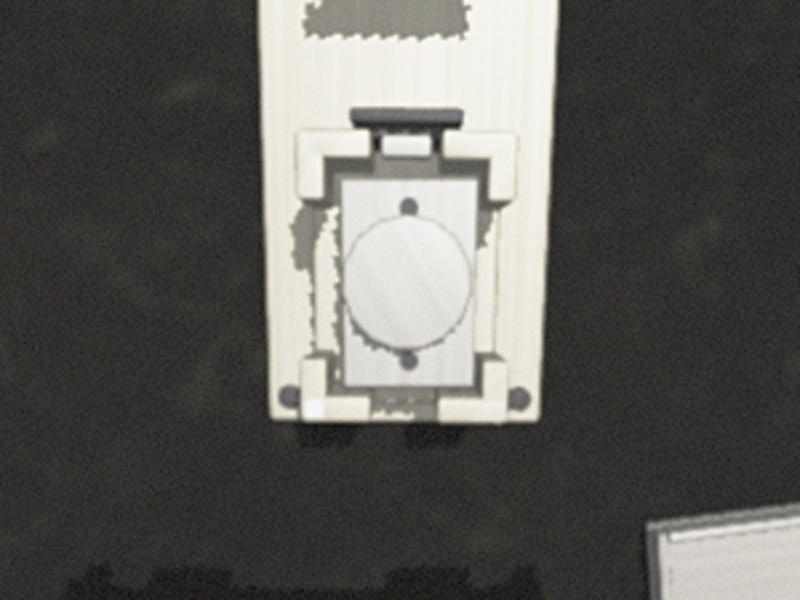

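```bash
python3 -c "
from h import *
print(job.close_job())"
```

```text
the job is handed in; nothing more can be done
None
```

The job is handed in after about 65 s of robot time: the cover is pried loose and in the tray, the bar is back on the worktop clear of the nest, and the block, both spacers found on the worktop and the disc are stacked in the pocket. My last picture showed the disc centred and the stack square. I judged the cover's flatness from a picture, did not separately measure the bar's resting pose after release, and the hand-in call returned no verdict.

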